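# Pack the ward-round tray in two crossed layers

## Robot

A 6-joint arm with a two-finger parallel gripper is mounted at the origin on a cart in front of the work surface, level with it; the furniture and walls round the work are solid. World frame = base frame: x ahead of the robot, y to its left, z up, the work surface at z = 0. Lengths are in m, angles in rad, forces in N, time in s.
With the tool pointing down it reaches from about 0.325 to 0.875 m from the base axis. Payload 4.4 kg.
Tool frame: the origin (TCP) lies midway between the tips of the shut fingers; the grasp point (between the pads) lies 19 mm behind it (ctrl.tcp_to_grasp is the distance from the TCP to the grasp point, in m); z points along the fingers, x is the direction in which the jaws open and shut, and the axes are right-handed (so a half turn about z gives the same grasp; the last joint's range is limited). The gripper opens to 85 mm and grips with 20 to 120 N. Pads are 22 mm wide; open, the fingers measure 114 mm over their backs; the gripper's body (76 mm by 85 mm) begins 54 mm behind the grasp point. The pads swing forward as they close: fully open they stand 13 mm farther back than shut.
Start: joints at [-1.294, 0.207, 1.542, -0, 1.393, -0.15], TCP at [0.238, -0.523, 0.208] pointing down, gripper open.
Joint ranges: [-2.73, 2.73], [-0.86, 2.22], [0.23, 2.46], [-1.11, 4.25], [0.08, 2.63], [-2.82, 2.82]. Speed limits (rad/s): [2.79, 2.79, 3.14, 3.14, 3.14, 3.14].

## Interface

Orientations are given as a 3x3 rotation matrix whose columns are the frame's x, y, z axes.
In Python, from station import sense, viewer, job, ctrl gives the robot as it stands. The module is installed in compiled form; this text tells all that it offers.
- The arm moves only by the tool jog_arm, never from a script. Its argument "moves" is one flat list of numbers, 7 for each row, row after row: the shift along the tool's x, y, z in mm, then the turn, a rotation vector about the tool's x, y, z in degrees, then the opening, from -1 (shut) to 1 (fully open). In form: [dx, dy, dz, wx, wy, wz, gripper, dx, dy, dz, wx, wy, wz, gripper, ...]. A call has exactly 5 rows; each row shifts and turns the commanded pose from where the row before left it, along the tool's axes as they then stand; what a row does not reach is not made up. A row lasts 1/12 s, in which the tool goes at most 41.7 mm and 7.16 degrees, less where a joint would pass 70% of its speed; a pose out of reach is approached as far as the arm can. A call is refused whole if a number of a shift passes 41.7 or a number of a turn 7.16, either way. A call with a gripper value outside its range is refused whole. The fingers move at their own pace and stop on an object; the grip force is fixed at half the most. Time passes only in rows, so rows that do not move let the fingers close, or fill a call up. It gives the time, the measured TCP pose, the force and the opening at its end, in the units of the state.
- sense(): the state, without advancing time (a new reading comes with each control period).
- viewer.grab_frame(name): name is "scene" or "top" or "wrist"; returns a dict with "color" (384x512x3 uint8, red, green, blue), "vertical_fov" (degrees; the focal length in pixels is half the picture's height over the tangent of half this angle, whatever the lens; pixels are square), "cx", "cy" (the principal point, pixels), "eye" and "attitude" of the camera in the world; the wrist camera has in their place "hand_eye" (4x4, takes a point from camera to tool coordinates, whose origin is the TCP and whose axes are the tool frame's). Camera axes: x right, y down, z forward; pixel columns grow to the right and rows downward; lengths in m; the calibration is good to about 2 mm. The wrist camera is an equidistant fisheye: a pixel r from the principal point sees the ray r / f radians off the axis. A picture is of the moment at which its call begins: read the wrist's pose just before it. There is no depth.
- job.finish_job(): hands the job in, once; it reports no verdict.
The state is a dict: "clock": time; "joint_positions": joint angles; "qd": joint speeds; "effort": joint torques, N m; "tcp_pos": TCP position; "orientation": TCP orientation; "force": force on the tool from outside, world axes, zero at the start; "torque": the same for the moment, N m; "width": finger opening in m.
Only numpy, scipy, OpenCV 4.12 (cv2) and the standard library are available. Lean on these libraries where they do the work, as an engineer would, in place of code of your own. Each camera call takes 0.05 s, during which the arm holds its last target.

## Task

Pack the blue two-lane tray for the ward-round trolley: set the two heavy black cartons upright on its floor, one in each lane, then lay the second layer crosswise to tie the load together: the two light mustard-yellow cartons, upright, side by side and each bridging both black cartons, one over either end of them. Leave the white carton, the burgundy carton and everything else where it is.

Things in the scene. Friction and masses are not known exactly. Their poses are not given: they have to be found in the camera images.
- black_a_mid (a point): One of two identical heavy black cartons (0.3 kg), 120 mm long (x axis), 50 wide (y), 85 high (z). The point is its centre. Stands on the worktop, long side roughly front to back. Grip it across the 50 mm width at mid length, by its upper 40 mm. In its lane: length along the tray's x, centred lengthwise; its centre is then 46.5 mm above the tray's underside, its top 89 mm.
- black_b_mid (a point): The other heavy black carton, same size, axes and grip as the first; the two are interchangeable.
- mustard_a_mid (a point): One of two identical light mustard-yellow cartons, 120 mm long (x axis), 50 wide (y), 85 high (z). The point is its centre. Stands on the worktop, long side roughly front to back. Grip it across the 50 mm width at mid length, by its upper 40 mm. In its place: length along the tray's y, centred over the rib, 42 mm (28 to 56) to one side of the tray's origin along x; centre 131.5 mm above its underside.
- mustard_b_mid (a point): The other light mustard-yellow carton, same size, axes and grip as the first, for the other side along x; the two are interchangeable.
- tray: Blue open tray, fixed, 148 mm along x, 166 along y, walls 40 high, 4 thick, rim 4 wider; a dark hand slot in each wall that faces along x. Origin: centre of its underside. Floor 4 mm thick; a grey rib 26 wide and 12 high above the floor runs along x through the middle and parts two lanes, each 66 wide, 140 long, centred 46 mm to either side of the origin along y.
- white_mid (a point): White and blue slim carton, 42 mm wide (x), 132 mm long (y), 68 mm high, standing among the others; not part of the order. The point is its centre, 34 mm above its underside.
- burgundy_mid (a point): Low burgundy carton, 85 x 128 mm, 40 mm high, standing behind on the right; not part of the order. The point is its centre, 20 mm above its underside.

How it is judged:
By the outcome, as a careful person would: the job done as asked, in the order asked, and still so for the second after the job is handed in, with the robot touching nothing.
It also fails if it takes over 102 s, if anything falls off the work surface, if the arm or the gripper's body presses on something with over 40 N, if the wrist force passes 120 N, or if a joint passes its speed limit or range.

## Working session

There is one attempt and no reset: what is moved stays moved. The work goes in short steps, Python scripts to look and compute and a tool call to move; the robot and the scene stay as the last step left them, time stands still between calls to the robot, and variables do not carry over. Pictures are saved under pics/ and viewed, and the job is handed in when it is done.

Besides the shell and the picture viewer there is one more tool, called after ">>>" as a command line: name --argument value ..., lists and objects as JSON in quotes. jog_arm: Moves the arm, as the interface text tells. Its arguments: {"type":"object","properties":{"moves":{"type":"array"}},"required":["moves"]}

```bash
mkdir -p pics; cat > h.py <<'E'
import numpy as np, cv2
from station import sense, viewer, job, ctrl
def K(d):
    h=d["color"].shape[0]; f=h/2/np.tan(np.radians(d["vertical_fov"])/2); return f,d["cx"],d["cy"]
def save(d,n): cv2.imwrite("pics/"+n+".png",cv2.cvtColor(d["color"],cv2.COLOR_RGB2BGR))
def onz(d,uv,z):
    f,cx,cy=K(d); uv=np.atleast_2d(uv).astype(float)
    r=np.c_[(uv[:,0]-cx)/f,(uv[:,1]-cy)/f,np.ones(len(uv))]@np.array(d["attitude"]).T
    e=np.array(d["eye"]); t=(z-e[2])/r[:,2]; return e+t[:,None]*r
E
python3 - <<'E'
from h import *
for n in("scene","top","wrist"):
    d=viewer.grab_frame(n); save(d,n+"0"); print(n,{k:v for k,v in d.items() if k!="color"})
s=sense(); print({k:np.round(v,3) for k,v in s.items()})
E
```

```text
scene {'vertical_fov': 49.04727346216592, 'cx': 257.1103002175256, 'cy': 189.3190367722114, 'eye': array([-0.17516156,  0.88959517,  0.87543582]), 'attitude': array([[-0.77466147, -0.35909869,  0.5205264 ],
       [-0.63222269,  0.45792281, -0.62498094],
       [-0.01393107, -0.81323725, -0.5817655 ]])}
top {'vertical_fov': 52.57582604775779, 'cx': 255.7718016639606, 'cy': 191.44875039233017, 'eye': array([0.39468658, 0.02686467, 1.41058867]), 'attitude': array([[ 0.02670891, -0.99213053,  0.12232601],
       [-0.9994499 , -0.02890973, -0.01625176],
       [ 0.01966028, -0.12182465, -0.99235691]])}
wrist {'vertical_fov': 65.70646984690485, 'cx': 259.1025593861786, 'cy': 191.8666425641211, 'hand_eye': array([[ 9.99999122e-01, -1.28236555e-03, -3.35260307e-04,
        -6.47808739e-05],
       [ 1.32218842e-03,  9.47311674e-01,  3.20310545e-01,
        -8.33270096e-02],
       [-9.31592037e-05, -3.20310707e-01,  9.47312537e-01,
        -1.64985922e-01],
       [ 0.00000000e+00,  0.00000000e+00,  0.00000000e+00,
         1.00000000e+00]])}
{'clock': np.float64(0.15), 'joint_positions': array([-1.295,  0.207,  1.543,  0.   ,  1.394, -0.151]), 'qd': array([-0.001, -0.002, -0.005,  0.   , -0.   ,  0.   ]), 'effort': array([ 0.0000e+00, -3.8352e+01, -2.9204e+01, -0.0000e+00,  7.0000e-03,
        0.0000e+00]), 'tcp_pos': array([ 0.238, -0.523,  0.207]), 'orientation': array([[ 0.414, -0.91 , -0.   ],
       [-0.91 , -0.414,  0.002],
       [-0.002, -0.   , -1.   ]]), 'force': array([-0.917,  0.524, -0.658]), 'torque': array([ 0.02 ,  0.009, -0.03 ]), 'width': np.float64(0.085)}
```

View pics/top0.png

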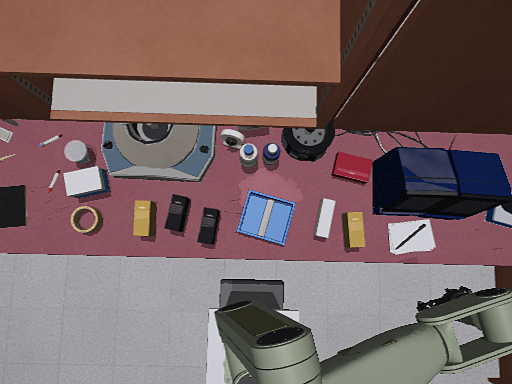

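View pics/scene0.png

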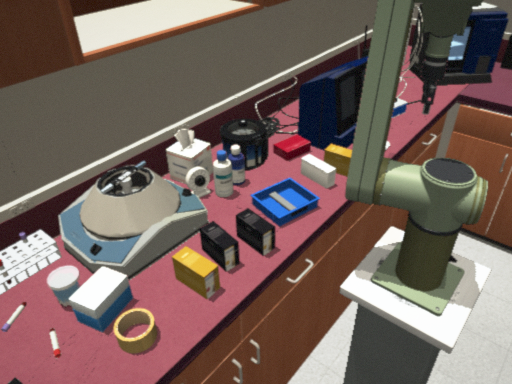

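View pics/wrist0.png

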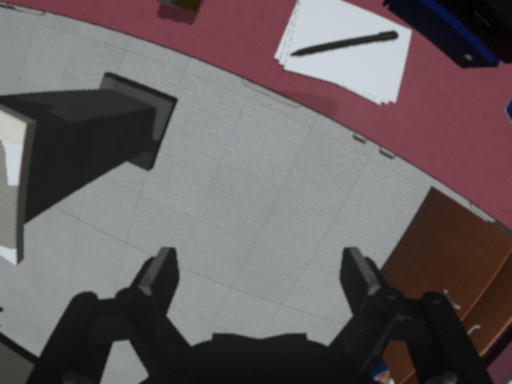

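```bash
python3 - <<'E'
from h import *
im=cv2.imread("pics/top0.png")[170:260,60:380]
cv2.imwrite("pics/top0c.png",cv2.resize(im[:,60:],None,fx=3,fy=3,interpolation=cv2.INTER_CUBIC))
d=viewer.grab_frame("top"); f,cx,cy=K(d); 
c=d["color"]; hsv=cv2.cvtColor(c,cv2.COLOR_RGB2HSV)
def show(name,m,x0,x1,y0,y1,zs):
    M=np.zeros_like(m); M[y0:y1,x0:x1]=m[y0:y1,x0:x1]
    cs,_=cv2.findContours(M,cv2.RETR_EXTERNAL,cv2.CHAIN_APPROX_NONE); 
    for k in sorted(cs,key=cv2.contourArea)[::-1][:3]:
        if cv2.contourArea(k)<40: continue
        print(name,cv2.contourArea(k),cv2.boundingRect(k))
        for z in zs:
            P=onz(d,k[:,0,:],z)[:,:2].astype(np.float32); r=cv2.minAreaRect(P*1000); print('   z',z,np.round(r[0],1),np.round(r[1],1),round(r[2],1))
H,S,V=hsv[...,0],hsv[...,1],hsv[...,2]
show('must',((H>15)&(H<30)&(S>120)&(V>80)).astype(np.uint8),125,375,180,260,[.085])
show('black',((V<60)).astype(np.uint8),150,230,180,260,[.085])
show('tray',((H>95)&(H<125)&(S>110)).astype(np.uint8),230,300,180,250,[.04])
show('white',((V>150)&(S<60)).astype(np.uint8),308,340,190,245,[.068])
show('burg',((H>170)|(H<5)&(S>190)).astype(np.uint8)*(S>190).astype(np.uint8),325,380,140,190,[.04])
E
```

```text
must 443.5 (133, 200, 18, 36)
   z 0.085 [457.6 389.2] [ 53.7 118.5] 89.9
must 383.5 (347, 212, 18, 36)
   z 0.085 [ 438.4 -339.2] [118.9  52.6] 4.5
black 495.5 (165, 194, 26, 38)
   z 0.085 [477.2 267.2] [ 66.7 119. ] 77.8
black 426.0 (198, 207, 23, 38)
   z 0.085 [436.8 159.6] [ 58. 120.] 81.5
black 159.0 (150, 201, 7, 35)
   z 0.085 [457.7 351.1] [115.4  20.3] 3.3
tray 2060.0 (237, 190, 59, 55)
   z 0.04 [474.6 -34.1] [172.5 155.1] 75.5
white 441.0 (316, 198, 20, 40)
   z 0.068 [ 476.7 -239.2] [ 44.6 132.5] 78.9
burg 117.0 (333, 152, 40, 29)
   z 0.04 [ 666.2 -341.5] [132.   77.8] 77.5
```

View pics/top0c.png

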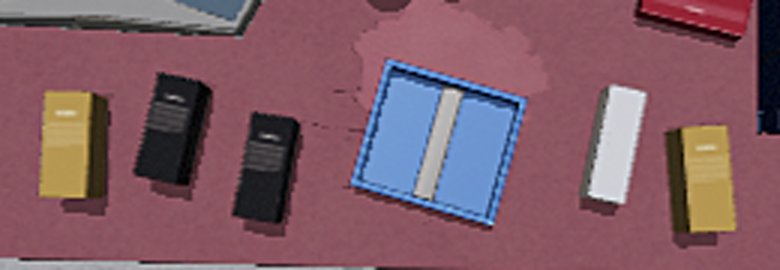

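```bash
cat >> h.py <<'E'
from scipy.spatial.transform import Rotation as R
def plan(tgt,yaw,g,vmax=41,wmax=7.1,n=None):
    """rows from the measured pose to target TCP (m), tool-x yaw (deg), tool pointing down"""
    s=sense(); p=np.array(s["tcp_pos"]); Rm=np.array(s["orientation"])
    y=np.radians(yaw); Rt=np.array([[np.cos(y),np.sin(y),0],[np.sin(y),-np.cos(y),0],[0,0,-1.]])
    dp=np.array(tgt)-p; rv=R.from_matrix(Rm.T@Rt).as_rotvec()
    w=np.degrees(rv)
    N=max(int(np.ceil(np.linalg.norm(dp)*1000/vmax)),int(np.ceil(np.linalg.norm(w)/wmax)),1)
    if n: N=max(N,n)
    print("clock %.2f pos %s yaw %.1f F %s w %.4f q6 %.2f| rows needed %d"%(s["clock"],np.round(p,4),np.degrees(np.arctan2(Rm[1,0],Rm[0,0])),np.round(s["force"],1),s["width"],s["joint_positions"][5],N))
    out=[]
    for i in range(min(N,25)):
        d=Rm.T@(dp/N)*1000; out.append(list(np.round(d,1))+list(np.round(w/N,2))+[g]); Rm=Rm@R.from_rotvec(rv/N).as_matrix()
    while len(out)%5: out.append([0]*6+[g])
    for i,o in enumerate(out):
        print(", ".join("%g"%v for v in o)+("\n" if i%5==4 else ","))
E
python3 - <<'E'
from h import *
d=viewer.grab_frame("top")
for z in(.4,.5,.6,.7): print(z,onz(d,[[200,120],[330,120]],z).round(2).tolist())
for z in(0,.1): print(z,onz(d,[[150,180],[373,217]],z).round(2).tolist())
plan([.42,.25,.27],80,1)
E
```

```text
0.4 [[0.71, 0.16, 0.4], [0.72, -0.18, 0.4]]
0.5 [[0.68, 0.15, 0.5], [0.69, -0.16, 0.5]]
0.6 [[0.65, 0.14, 0.6], [0.65, -0.14, 0.6]]
0.7 [[0.61, 0.12, 0.7], [0.62, -0.12, 0.7]]
0 [[0.6, 0.39, 0.0], [0.49, -0.43, 0.0]]
0.1 [[0.58, 0.37, 0.1], [0.48, -0.39, 0.1]]
clock 0.25 pos [ 0.2379 -0.5231  0.2077] yaw -65.5 F [-0.  -0.1 -0.4] w 0.0853 q6 -0.15| rows needed 21
-29.9, -23.1, -2.9, -0, 0, -6.93, 1,
-26.9, -26.6, -2.9, -0, 0, -6.93, 1,
-23.5, -29.6, -2.9, -0, 0, -6.93, 1,
-19.8, -32.2, -2.9, -0, 0, -6.93, 1,
-15.7, -34.4, -2.9, -0, 0, -6.93, 1

-11.5, -36, -2.9, -0, 0, -6.93, 1,
-7, -37.2, -2.9, -0, 0, -6.93, 1,
-2.5, -37.7, -2.9, -0, 0, -6.93, 1,
2.1, -37.8, -2.9, -0, 0, -6.93, 1,
6.6, -37.2, -3, -0, 0, -6.93, 1

11.1, -36.2, -3, -0, 0, -6.93, 1,
15.4, -34.6, -3, -0, 0, -6.93, 1,
19.4, -32.5, -3, -0, 0, -6.93, 1,
23.2, -29.9, -3, -0, 0, -6.93, 1,
26.6, -26.9, -3, -0, 0, -6.93, 1

29.7, -23.5, -3, -0, 0, -6.93, 1,
32.3, -19.7, -3, -0, 0, -6.93, 1,
34.4, -15.7, -3, -0, 0, -6.93, 1,
36.1, -11.4, -3, -0, 0, -6.93, 1,
37.2, -7, -3, -0, 0, -6.93, 1

37.7, -2.4, -3, -0, 0, -6.93, 1,
0, 0, 0, 0, 0, 0, 1,
0, 0, 0, 0, 0, 0, 1,
0, 0, 0, 0, 0, 0, 1,
0, 0, 0, 0, 0, 0, 1
```

>>> jog_arm --moves '[-30,-23,-3,0,0,-7,1,-27,-27,-3,0,0,-7,1,-23,-30,-3,0,0,-7,1,-20,-32,-3,0,0,-7,1,-16,-34,-3,0,0,-7,1]'

```text
clock: 0.67
tcp_pos: [0.2809, -0.3375, 0.2231]
orientation: [[0.864, -0.504, 0.0], [-0.504, -0.864, 0.0], [-0.0, -0.0, -1.0]]
force: [1.4, 0.4, 0.8]
width: 0.0852
```

>>> jog_arm --moves '[-11,-36,-3,0,0,-7,1,-7,-37,-3,0,0,-7,1,-2,-38,-3,0,0,-7,1,2,-38,-3,0,0,-7,1,7,-37,-3,0,0,-7,1]'

```text
clock: 1.08
tcp_pos: [0.3238, -0.1534, 0.2385]
orientation: [[0.997, 0.083, 0.001], [0.083, -0.997, -0.0], [0.001, 0.0, -1.0]]
force: [0.8, 0.1, 0.9]
width: 0.0855
```

>>> jog_arm --moves '[11,-36,-3,0,0,-7,1,15,-35,-3,0,0,-7,1,19,-32,-3,0,0,-7,1,23,-30,-3,0,0,-7,1,27,-27,-3,0,0,-7,1]'

```text
clock: 1.5
tcp_pos: [0.3638, 0.0313, 0.2537]
orientation: [[0.768, 0.64, 0.001], [0.64, -0.768, -0.0], [0.001, 0.001, -1.0]]
force: [0.4, -0.2, -0.5]
width: 0.0855
```

>>> jog_arm --moves '[30,-23,-3,0,0,-7,1,32,-20,-3,0,0,-7,1,34,-16,-3,0,0,-6,1,36,-11,-3,0,0,-6,1,37,-7,-3,0,0,-6,1]'

```text
clock: 1.92
tcp_pos: [0.405, 0.2154, 0.2685]
orientation: [[0.312, 0.95, 0.001], [0.95, -0.312, -0.0], [0.0, 0.001, -1.0]]
force: [1.2, -0.7, 0.1]
width: 0.0854
```

>>> jog_arm --moves '[30,-2,-3,0,0,-6,1,0,0,0,0,0,0,1,0,0,0,0,0,0,1,0,0,0,0,0,0,1,0,0,0,0,0,0,1]'

```text
clock: 2.33
tcp_pos: [0.4125, 0.2413, 0.271]
orientation: [[0.219, 0.976, -0.001], [0.976, -0.219, -0.001], [-0.001, -0.0, -1.0]]
force: [0.4, -0.4, -0.7]
width: 0.0853
```

```bash
cat >> h.py <<'E'
def wgrab(n):
    s=sense(); d=viewer.grab_frame("wrist"); save(d,n)
    T=np.eye(4); T[:3,:3]=s["orientation"]; T[:3,3]=s["tcp_pos"]; d["W"]=T@np.array(d["hand_eye"]); return d
def won(d,uv,z):
    f,cx,cy=K(d); uv=np.atleast_2d(uv).astype(float); a=uv-[cx,cy]; r=np.linalg.norm(a,axis=1)+1e-9; t=r/f
    c=np.c_[a/r[:,None]*np.sin(t)[:,None],np.cos(t)]@d["W"][:3,:3].T; e=d["W"][:3,3]
    return e+((z-e[2])/c[:,2])[:,None]*c
E
python3 - <<'E'
from h import *
import pickle
s=sense(); print(s["clock"],s["tcp_pos"],s["joint_positions"].round(2))
d=wgrab("w1"); pickle.dump(d,open("w1.pkl","wb"))
E
```

```text
2.3333 [0.41252849 0.24131866 0.27099443] [ 0.35 -0.05  1.69 -0.    1.5  -1.  ]
```

View pics/w1.png

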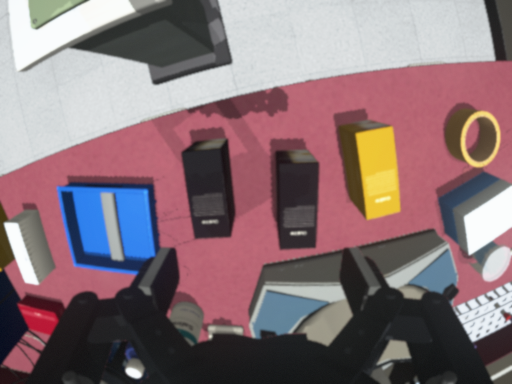

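```bash
python3 - <<'E'
from h import *
im=cv2.imread("pics/w1.png")[105:260,170:420]
im=(255*(im/255.)**.5).astype(np.uint8)
cv2.imwrite("pics/w1c.png",cv2.resize(im,None,fx=3.2,fy=3.2,interpolation=cv2.INTER_CUBIC))
im=cv2.imread("pics/w1.png")[170:285,0:175]
cv2.imwrite("pics/w1t.png",cv2.resize(im,None,fx=4,fy=4,interpolation=cv2.INTER_CUBIC))
E
```

```text
(no output)
```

View pics/w1c.png

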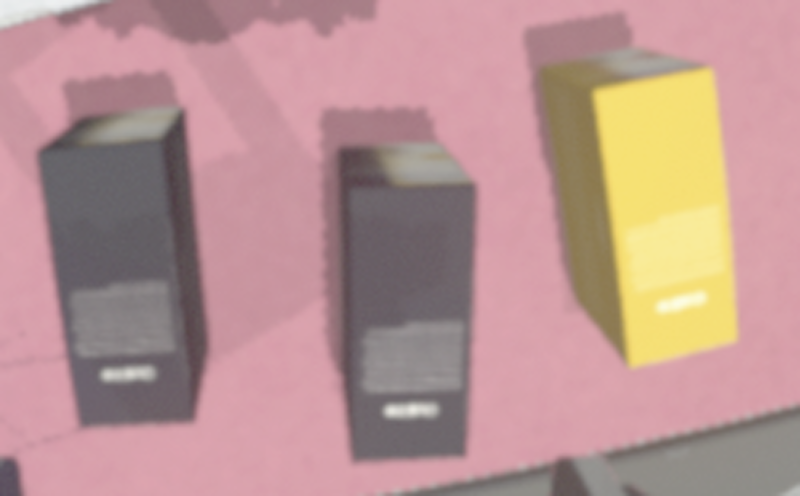

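View pics/w1t.png

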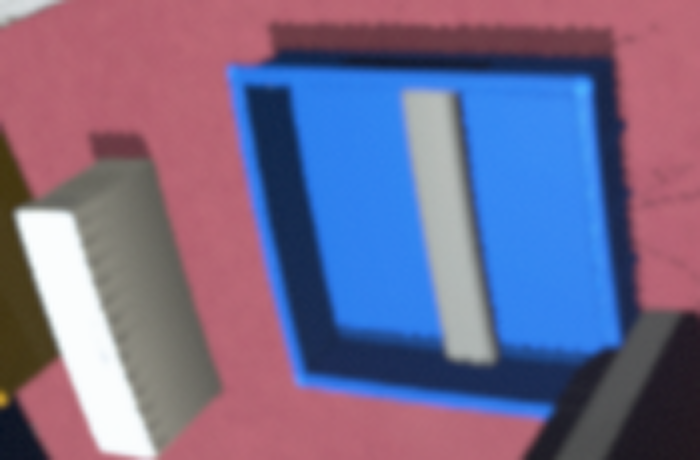

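```bash
python3 - <<'E'
from h import *
import pickle
d=pickle.load(open("w1.pkl","rb"))
for n,c in dict(B=[(42,150),(167,142),(195,420),(82,425)],A=[(350,187),(474,184),(464,456),(353,461)],M=[(594,88),(713,66),(737,342),(631,367)]).items():
    uv=(np.array(c)+.5)/3.2-.5+[170,105]; P=won(d,uv,.085)[:,:2]*1000
    e=[np.linalg.norm(P[i]-P[(i+1)%4]) for i in range(4)]
    v=(P[2]+P[3]-P[0]-P[1]); print(n,P.mean(0).round(1),'yaw %.1f'%np.degrees(np.arctan2(v[1],v[0])),np.round(e,1))
# tray rim corners at z .04
uv=(np.array([(230,68),(592,78),(302,382)])+.5)/4-.5+[0,170]; P=won(d,uv,.04)[:,:2]*1000
print(P.round(1), np.linalg.norm(P[0]-P[1]),np.linalg.norm(P[0]-P[2]),((P[1]+P[2])/2).round(1))
for i,j in((0,1),(0,2)):
    v=P[j]-P[i]; print(np.degrees(np.arctan2(v[1],v[0])))
E
```

```text
B [438.9 168.5] yaw -9.2 [ 48.7 116.2  48.3 117.2]
A [480.3 277.6] yaw -10.8 [ 47.7 118.   47.5 118. ]
M [459.1 391.5] yaw 0.6 [ 51.4 120.2  50.4 119.5]
[[ 380.5  -95.1]
 [ 423.    71.1]
 [ 527.6 -131.5]] 171.49814533270012 151.51719073349474 [475.3 -30.2]
75.64544190945738
-13.913045005472457
```

```bash
python3 - <<'E'
from h import *
plan([.439,.1685,.13],80.8,1,n=5)
E
```

```text
clock 2.38 pos [0.4126 0.2412 0.2711] yaw 77.3 F [ 0.1 -0.1 -0.2] w 0.0854 q6 -1.00| rows needed 5
-13, 8.3, 28.2, -0, 0.01, -0.69, 1,
-13.1, 8.2, 28.2, -0, 0.01, -0.69, 1,
-13.2, 8, 28.2, -0, 0.01, -0.69, 1,
-13.3, 7.9, 28.2, -0, 0.01, -0.69, 1,
-13.4, 7.7, 28.2, -0, 0.01, -0.69, 1
```

>>> jog_arm --moves '[-13,8,28,0,0,-0.7,1,-13,8,28,0,0,-0.7,1,-13,8,28,0,0,-0.7,1,-13,8,28,0,0,-0.7,1,-13,8,28,0,0,-0.7,1]'

```text
clock: 2.8
tcp_pos: [0.4396, 0.1691, 0.1305]
orientation: [[0.159, 0.987, 0.001], [0.987, -0.159, 0.0], [0.0, 0.001, -1.0]]
force: [0.9, 0.4, -0.6]
width: 0.0856
```

```bash
python3 - <<'E'
from h import *
plan([.439,.1685,.046],80.8,1,n=5)
E
```

```text
clock 2.80 pos [0.4396 0.1691 0.1305] yaw 80.9 F [ 0.9  0.4 -0.6] w 0.0856 q6 -1.23| rows needed 5
-0.1, -0.1, 16.9, 0.01, -0, 0.01, 1,
-0.1, -0.1, 16.9, 0.01, -0, 0.01, 1,
-0.1, -0.1, 16.9, 0.01, -0, 0.01, 1,
-0.1, -0.1, 16.9, 0.01, -0, 0.01, 1,
-0.1, -0.1, 16.9, 0.01, -0, 0.01, 1
```

```bash
python3 - <<'E'
from h import *
wgrab("w2")
E
```

```text
(no output)
```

View pics/w2.png

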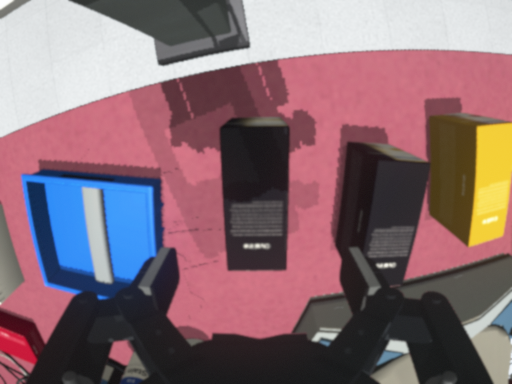

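>>> jog_arm --moves '[0,0,17,0,0,0,1,0,0,17,0,0,0,1,0,0,17,0,0,0,1,0,0,17,0,0,0,1,0,0,17,0,0,0,1]'

```text
clock: 3.27
tcp_pos: [0.4399, 0.1701, 0.0464]
orientation: [[0.16, 0.987, 0.001], [0.987, -0.16, 0.0], [0.0, 0.001, -1.0]]
force: [0.0, -0.3, -0.4]
width: 0.0852
```

>>> jog_arm --moves '[0,0,0,0,0,0,-1,0,0,0,0,0,0,-1,0,0,0,0,0,0,-1,0,0,0,0,0,0,-1,0,0,0,0,0,0,-1]'

```text
clock: 3.68
tcp_pos: [0.4408, 0.1706, 0.0481]
orientation: [[0.157, 0.988, 0.003], [0.988, -0.157, -0.0], [0.0, 0.003, -1.0]]
force: [-0.9, -2.7, 6.0]
width: 0.0486
```

```bash
python3 - <<'E'
from h import *
import pickle
d=wgrab("w3")
s=sense();print(s["width"],s["force"],s["tcp_pos"])
im=cv2.imread("pics/w2.png")
E
```

```text
0.04824401105555476 [-1.59063682 -2.79447526  6.9643427 ] [0.44081155 0.17054453 0.04812832]
```

View pics/w3.png

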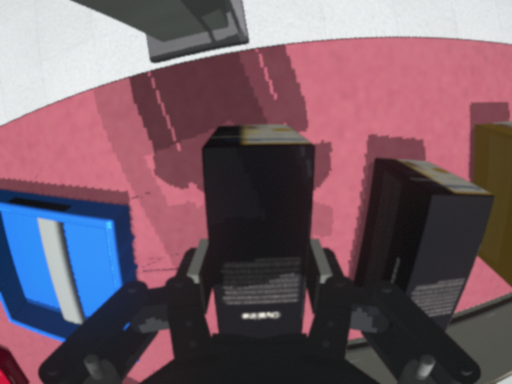

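```bash
python3 - <<'E'
from h import *
import pickle
d=wgrab("w4")
P=won(d,[(204,143),(314,143),(301,333),(217,333)],.085); s=sense()
Q=(P-s["tcp_pos"])@np.array(s["orientation"])*1000; print(Q.round(1),Q.mean(0))
plan([.40,.11,.25],75.5,-1,n=5)
E
```

```text
[[-23.7 -61.2 -37. ]
 [ 24.6 -61.1 -37. ]
 [ 25.6  51.3 -36.7]
 [-25.   51.2 -36.7]] [  0.35483719  -4.93619833 -36.88181252]
clock 3.78 pos [0.4408 0.1706 0.0481] yaw 81.0 F [-2.6 -3.2  7.2] w 0.0485 q6 -1.23| rows needed 6
-11, -5, -33.7, 0.03, -0, 0.91, -1,
-11.1, -4.9, -33.7, 0.03, -0, 0.91, -1,
-11.2, -4.7, -33.7, 0.03, -0, 0.91, -1,
-11.3, -4.6, -33.7, 0.03, -0, 0.91, -1,
-11.3, -4.4, -33.6, 0.03, -0, 0.91, -1

-11.4, -4.2, -33.6, 0.03, -0, 0.91, -1,
0, 0, 0, 0, 0, 0, -1,
0, 0, 0, 0, 0, 0, -1,
0, 0, 0, 0, 0, 0, -1,
0, 0, 0, 0, 0, 0, -1
```

>>> jog_arm --moves '[0,0,-15,0,0,0,-1,0,0,-30,0,0,0,-1,-10,-5,-34,0,0,1,-1,-15,-6,-34,0,0,1,-1,-15,-6,-34,0,0,1,-1]'

```text
clock: 4.2
tcp_pos: [0.4147, 0.1345, 0.1944]
orientation: [[0.209, 0.978, -0.001], [0.978, -0.209, 0.001], [0.0, -0.001, -1.0]]
force: [0.1, -0.5, -3.3]
width: 0.0488
```

>>> jog_arm --moves '[-14,-5,-27,0,0,1,-1,-13,-5,-27,0,0,1,-1,0,0,0,0,0,0.5,-1,0,0,0,0,0,0,-1,0,0,0,0,0,0,-1]'

```text
clock: 4.62
tcp_pos: [0.3993, 0.1106, 0.2459]
orientation: [[0.251, 0.968, -0.002], [0.968, -0.251, 0.001], [0.0, -0.002, -1.0]]
force: [0.4, 0.3, -4.0]
width: 0.0484
```

```bash
python3 - <<'E'
from h import *
import pickle
d=wgrab("w5"); pickle.dump(d,open("w5.pkl","wb")); s=sense(); print(s["tcp_pos"],s["force"])
E
```

```text
[0.3988285  0.11068269 0.24516353] [-0.25800673 -1.28568951 -4.03732128]
```

View pics/w5.png

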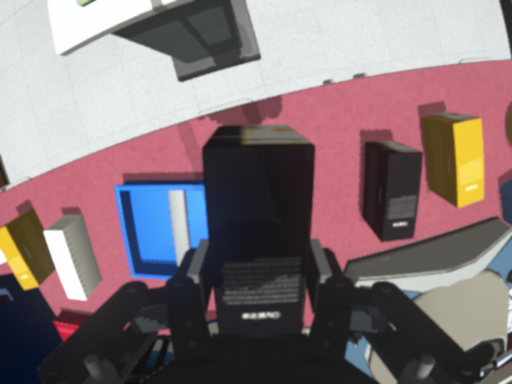

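```bash
python3 - <<'E'
from h import *
im=cv2.imread("pics/w5.png")[175:290,105:215]
cv2.imwrite("pics/w5t.png",cv2.resize(im,None,fx=5,fy=5,interpolation=cv2.INTER_CUBIC))
im=cv2.imread("pics/w2.png")[160:305,10:180]
cv2.imwrite("pics/w2t.png",cv2.resize(im,None,fx=4,fy=4,interpolation=cv2.INTER_CUBIC))
E
```

```text
(no output)
```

View pics/w5t.png

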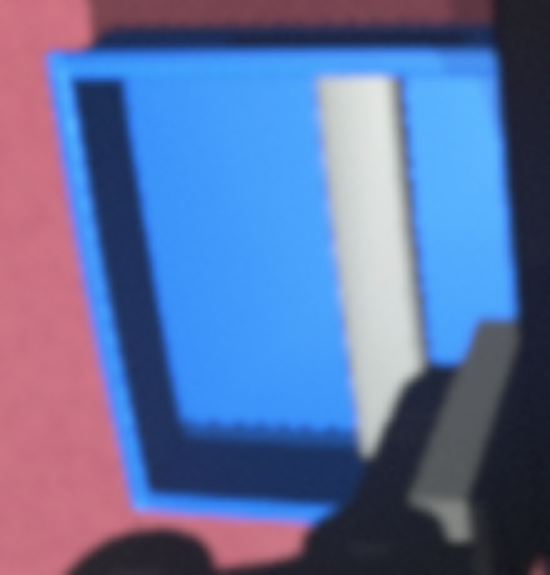

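```bash
python3 - <<'E'
from h import *
import pickle
d=pickle.load(open("w5.pkl","rb"))
g=lambda c:(np.array(c)+.5)/5-.5+[105,175]
P=won(d,g([(48,53),(135,510),(495,50)]),.04)[:,:2]*1000
v=P[1]-P[0]; L=np.linalg.norm(v); yaw=np.arctan2(v[1],v[0]); u=v/L; n=np.array([-u[1],u[0]])
v2=P[2]-P[0]
print(P.round(1),L,np.degrees(yaw),np.degrees(np.arctan2(v2[1],v2[0])),'centre',P[:2].mean(0)+87*n)
for z in (.016,):
  r=won(d,g([(318,76),(360,455),(400,76),(425,360)]),z)[:,:2]*1000
  print(r.round(1)); a=r[1]-r[0];b=r[3]-r[2]; print(np.degrees(np.arctan2(a[1],a[0])),np.degrees(np.arctan2(b[1],b[0])))
  print('rib centreline n-coordinate',(r@n).round(1),'vs centre', (P[:2].mean(0)+87*n)@n)
t=np.array([474.6,-34.1])
print('top centre n',t@n, t@u,P[:2].mean(0)@u)
E
```

```text
[[ 379.6  -96.4]
 [ 529.  -135.7]
 [ 412.9   31.8]] 154.50077910365994 -14.735414919104146 75.44542317557037 centre [476.39807622 -31.9263701 ]
[[412.8 -28. ]
 [536.7 -62. ]
 [419.1  -4. ]
 [508.1 -28.1]]
-15.363067477776854 -15.120920919813093
rib centreline n-coordinate [ 77.9  76.5 102.7 102.1] vs centre 90.29826524977159
top centre n 87.7387734100152 467.66427877325214 468.8503422502287
```

```bash
python3 - <<'E'
from h import *
plan([.4664,-.077,.14],75.3,-1,vmax=30)
E
```

```text
clock 4.67 pos [0.3988 0.1107 0.2452] yaw 75.5 F [-0.3 -1.3 -4. ] w 0.0481 q6 -1.26| rows needed 8
-20.6, 14.1, 13.1, -0.03, 0, 0.02, -1,
-20.6, 14.1, 13.1, -0.03, 0, 0.02, -1,
-20.6, 14.1, 13.1, -0.03, 0, 0.02, -1,
-20.6, 14.1, 13.1, -0.03, 0, 0.02, -1,
-20.6, 14.1, 13.1, -0.03, 0, 0.02, -1

-20.6, 14.1, 13.1, -0.03, 0, 0.02, -1,
-20.6, 14.1, 13.1, -0.03, 0, 0.02, -1,
-20.6, 14.1, 13.1, -0.03, 0, 0.02, -1,
0, 0, 0, 0, 0, 0, -1,
0, 0, 0, 0, 0, 0, -1
```

>>> jog_arm --moves '[-21,14,10,0,0,0,-1,-21,14,10,0,0,0,-1,-21,14,10,0,0,0,-1,-21,14,10,0,0,0,-1,-21,14,13,0,0,0,-1]'

```text
clock: 5.08
tcp_pos: [0.4409, -0.0091, 0.1918]
orientation: [[0.25, 0.968, -0.003], [0.968, -0.25, 0.001], [0.0, -0.003, -1.0]]
force: [0.2, -0.2, -5.2]
width: 0.0482
```

>>> jog_arm --moves '[-20,14,13,0,0,0,-1,-20,14,13,0,0,0,-1,-20,14,13,0,0,0,-1,0,0,5,0,0,0,-1,0,0,5,0,0,0,-1]'

```text
clock: 5.5
tcp_pos: [0.4655, -0.0773, 0.142]
orientation: [[0.253, 0.968, -0.006], [0.968, -0.253, 0.003], [0.001, -0.006, -1.0]]
force: [0.3, 0.4, -3.6]
width: 0.0482
```

```bash
python3 - <<'E'
from h import *
d=wgrab("w6")
plan([.4664,-.077,.07],75.3,-1,n=5)
E
```

```text
clock 5.55 pos [ 0.4648 -0.0764  0.1415] yaw 75.4 F [-1.3  0.4 -4.5] w 0.0483 q6 -1.66| rows needed 5
-0.1, 0.4, 14.3, -0.08, -0.02, 0.03, -1,
-0.1, 0.4, 14.3, -0.08, -0.02, 0.03, -1,
-0.1, 0.4, 14.3, -0.08, -0.02, 0.03, -1,
-0.1, 0.4, 14.3, -0.08, -0.02, 0.03, -1,
-0, 0.4, 14.3, -0.08, -0.02, 0.03, -1
```

View pics/w6.png

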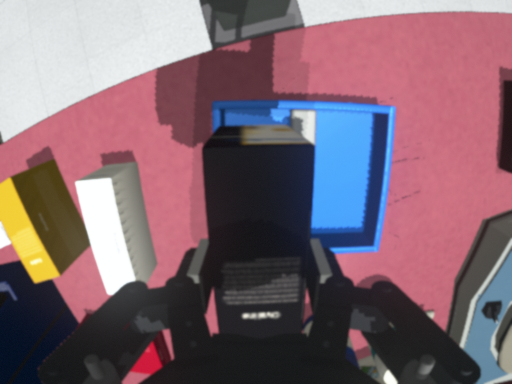

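>>> jog_arm --moves '[0,0,14,0,0,0,-1,0,1,14,0,0,0,-1,0,0,14,0,0,0,-1,0,1,14,0,0,0,-1,0,0,14,0,0,0,-1]'

```text
clock: 5.97
tcp_pos: [0.4687, -0.0764, 0.0743]
orientation: [[0.249, 0.968, -0.001], [0.968, -0.249, 0.001], [0.001, -0.001, -1.0]]
force: [-0.1, -0.1, -4.4]
width: 0.0488
```

>>> jog_arm --moves '[0,0,6,0,0,0,-1,0,0,5,0,0,0,-1,0,0,4,0,0,0,-1,0,0,2,0,0,0,-1,0,0,0,0,0,0,-1]'

```text
clock: 6.38
tcp_pos: [0.4691, -0.0778, 0.0584]
orientation: [[0.251, 0.968, 0.0], [0.968, -0.251, 0.0], [0.0, 0.0, -1.0]]
force: [0.3, 1.1, -3.3]
width: 0.0486
```

```bash
python3 - <<'E'
from h import *
plan([.4664,-.077,.052],75.3,-1,n=5)
E
```

```text
clock 6.38 pos [ 0.4691 -0.0778  0.0584] yaw 75.5 F [ 0.3  1.1 -3.3] w 0.0486 q6 -1.66| rows needed 5
0, -0.6, 1.3, 0, -0, 0.03, -1,
0, -0.6, 1.3, 0, -0, 0.03, -1,
0, -0.6, 1.3, 0, -0, 0.03, -1,
0, -0.6, 1.3, 0, -0, 0.03, -1,
0, -0.6, 1.3, 0, -0, 0.03, -1
```

>>> jog_arm --moves '[0,-1,2,0,0,0,-1,0,-1,2,0,0,0,-1,0,0,1,0,0,0,-1,0,0,1,0,0,0,-1,0,0,0,0,0,0,-1]'

```text
clock: 6.8
tcp_pos: [0.4671, -0.0776, 0.0523]
orientation: [[0.251, 0.968, 0.0], [0.968, -0.251, -0.0], [0.0, 0.0, -1.0]]
force: [0.3, 0.1, -3.3]
width: 0.0484
```

>>> jog_arm --moves '[0,0,1,0,0,0,-1,0,0,1,0,0,0,-1,0,0,0,0,0,0,-1,0,0,0,0,0,0,-1,0,0,0,0,0,0,-1]'

```text
clock: 7.22
tcp_pos: [0.4671, -0.0777, 0.0521]
orientation: [[0.251, 0.968, -0.001], [0.968, -0.251, -0.0], [-0.0, -0.0, -1.0]]
force: [-5.9, 2.3, 9.8]
width: 0.0487
```

>>> jog_arm --moves '[0,0,0,0,0,0,0.5,0,0,0,0,0,0,0.5,0,0,0,0,0,0,0.5,0,0,0,0,0,0,0.5,0,0,-5,0,0,0,0.5]'

```text
clock: 7.63
tcp_pos: [0.4663, -0.0773, 0.0546]
orientation: [[0.251, 0.968, -0.002], [0.968, -0.251, 0.001], [0.0, -0.002, -1.0]]
force: [0.2, 0.2, -0.3]
width: 0.064
```

>>> jog_arm --moves '[0,0,-20,0,0,0,0.5,0,0,-40,0,0,0,0.5,0,0,-40,0,0,0,0.5,0,0,-40,0,0,0,0.5,0,0,-40,0,0,0,1]'

```text
clock: 8.05
tcp_pos: [0.4667, -0.0774, 0.2374]
orientation: [[0.251, 0.968, 0.0], [0.968, -0.251, 0.0], [0.0, 0.0, -1.0]]
force: [1.7, -0.7, -0.9]
width: 0.0742
```

```bash
python3 - <<'E'
from h import *
d=wgrab("w7")
plan([.4803,.2776,.16],79.2,1)
E
```

```text
clock 8.10 pos [ 0.4722 -0.0792  0.2471] yaw 75.5 F [ 3.1 -1.2  5. ] w 0.0809 q6 -1.66| rows needed 9
38.6, -9.2, 9.5, 0.11, 0.01, -0.41, 1,
38.7, -8.9, 9.5, 0.11, 0.01, -0.41, 1,
38.7, -8.6, 9.5, 0.11, 0.01, -0.41, 1,
38.8, -8.3, 9.5, 0.11, 0.01, -0.41, 1,
38.9, -8, 9.6, 0.11, 0.01, -0.41, 1

38.9, -7.7, 9.6, 0.11, 0.01, -0.41, 1,
39, -7.4, 9.6, 0.11, 0.01, -0.41, 1,
39, -7.1, 9.6, 0.11, 0.01, -0.41, 1,
39.1, -6.8, 9.7, 0.11, 0.01, -0.41, 1,
0, 0, 0, 0, 0, 0, 1
```

View pics/w7.png

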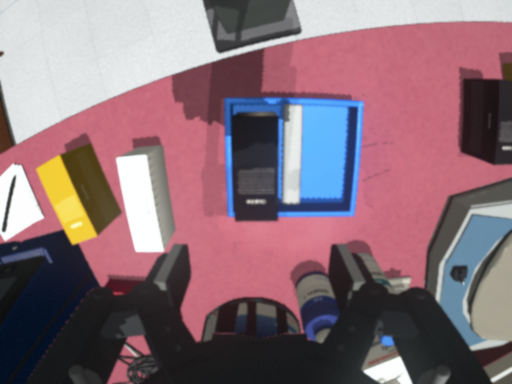

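>>> jog_arm --moves '[38,-9,5,0,0,-0.4,1,39,-9,5,0,0,-0.4,1,39,-9,5,0,0,-0.4,1,39,-8,10,0,0,-0.4,1,39,-8,10,0,0,-0.4,1]'

```text
clock: 8.52
tcp_pos: [0.4717, 0.1229, 0.2007]
orientation: [[0.218, 0.976, 0.002], [0.976, -0.218, 0.0], [0.001, 0.002, -1.0]]
force: [0.4, -0.0, -0.9]
width: 0.0856
```

>>> jog_arm --moves '[39,-8,10,0,0,-0.4,1,39,-8,10,0,0,-0.4,1,39,-7,10,0,0,-0.4,1,39,-7,10,0,0,-0.4,1,0,0,10,0,0,0,1]'

```text
clock: 8.93
tcp_pos: [0.4739, 0.2865, 0.1501]
orientation: [[0.183, 0.983, 0.001], [0.983, -0.183, 0.004], [0.004, 0.001, -1.0]]
force: [-0.4, -0.1, -0.2]
width: 0.0854
```

```bash
python3 - <<'E'
from h import *
d=wgrab("w8")
plan([.4803,.2776,.046],79.2,1)
im=cv2.imread("pics/w8.png")[90:300,180:340]; im=(255*(im/255.)**.5).astype(np.uint8)
cv2.imwrite("pics/w8c.png",cv2.resize(im,None,fx=2.8,fy=2.8,interpolation=cv2.INTER_CUBIC))
E
```

```text
clock 8.98 pos [0.4723 0.2827 0.1474] yaw 79.4 F [-0.1 -0.4 -1.3] w 0.0855 q6 -1.00| rows needed 3
-1.1, 3, 33.8, -0.06, 0.03, 0.06, 1,
-1.1, 3, 33.8, -0.06, 0.03, 0.06, 1,
-1.1, 3, 33.8, -0.06, 0.03, 0.06, 1,
0, 0, 0, 0, 0, 0, 1,
0, 0, 0, 0, 0, 0, 1
```

View pics/w8c.png

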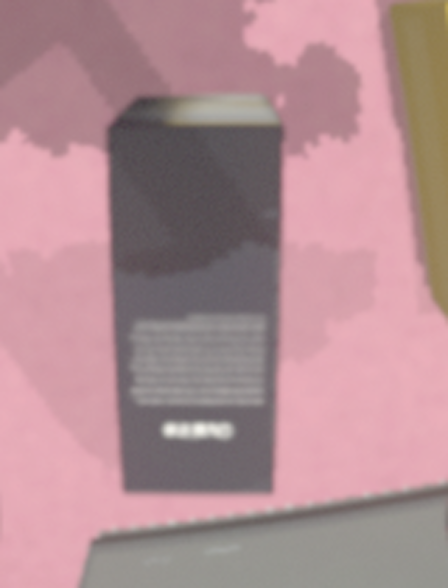

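```bash
python3 - <<'E'
from h import *
d=wgrab("w8b")
uv=(np.array([(110,126),(283,126),(272,491),(125,491)])+.5)/2.8-.5+[180,90]; P=won(d,uv,.085)[:,:2]*1000
v=P[2]+P[3]-P[0]-P[1]; print(P.round(1),P.mean(0),np.degrees(np.arctan2(v[1],v[0])))
E
```

```text
[[415.9 262.1]
 [424.9 308.9]
 [538.6 286.7]
 [530.1 240.1]] [477.37328606 274.46591674] -10.987982592065826
```

```bash
python3 - <<'E'
from h import *
plan([.4785,.276,.046],79.0,1,n=5)
E
```

```text
clock 9.03 pos [0.4723 0.2806 0.1479] yaw 79.3 F [-0.2 -0.5 -0.1] w 0.0857 q6 -1.00| rows needed 5
-0.6, 1.5, 20.4, -0.04, 0.03, 0.05, 1,
-0.6, 1.4, 20.4, -0.04, 0.03, 0.05, 1,
-0.6, 1.4, 20.4, -0.04, 0.03, 0.05, 1,
-0.7, 1.4, 20.4, -0.04, 0.03, 0.05, 1,
-0.7, 1.4, 20.4, -0.04, 0.03, 0.05, 1
```

>>> jog_arm --moves '[-1,2,20,0,0,0,1,-1,1,20,0,0,0,1,0,1,20,0,0,0,1,0,1,20,0,0,0,1,0,1,20,0,0,0,1]'

```text
clock: 9.45
tcp_pos: [0.4807, 0.2752, 0.0503]
orientation: [[0.192, 0.981, 0.001], [0.981, -0.192, -0.0], [0.0, 0.001, -1.0]]
force: [1.3, 0.3, -0.1]
width: 0.0854
```

>>> jog_arm --moves '[0,0,1,0,0,0,-1,0,0,0,0,0,0,-1,0,0,0,0,0,0,-1,0,0,0,0,0,0,-1,0,0,0,0,0,0,-1]'

```text
clock: 9.87
tcp_pos: [0.4818, 0.2771, 0.0513]
orientation: [[0.19, 0.982, 0.004], [0.982, -0.19, 0.001], [0.002, 0.004, -1.0]]
force: [0.5, -0.5, 1.3]
width: 0.0483
```

```bash
python3 - <<'E'
from h import *
d=wgrab("w9"); 
u,n=np.array([.9673,-.2538]),np.array([.2538,.9673]); c=np.array([476.2,-32.0])
print('L target',c+46*n+1*u)
plan([.489,.0123,.2],75.3,-1)
E
```

```text
L target [488.8421  12.242 ]
clock 9.92 pos [0.4818 0.2772 0.0513] yaw 79.0 F [ 0.7 -0.6  2.6] w 0.0480 q6 -1.01| rows needed 8
-32.3, 7.3, -18.6, 0.03, -0.01, 0.47, -1,
-32.2, 7.5, -18.6, 0.03, -0.01, 0.47, -1,
-32.2, 7.8, -18.6, 0.03, -0.01, 0.47, -1,
-32.1, 8, -18.6, 0.03, -0.01, 0.47, -1,
-32.1, 8.3, -18.6, 0.03, -0.01, 0.47, -1

-32, 8.5, -18.6, 0.03, -0.01, 0.47, -1,
-31.9, 8.8, -18.6, 0.03, -0.01, 0.47, -1,
-31.9, 9, -18.6, 0.03, -0.01, 0.47, -1,
0, 0, 0, 0, 0, 0, -1,
0, 0, 0, 0, 0, 0, -1
```

View pics/w9.png

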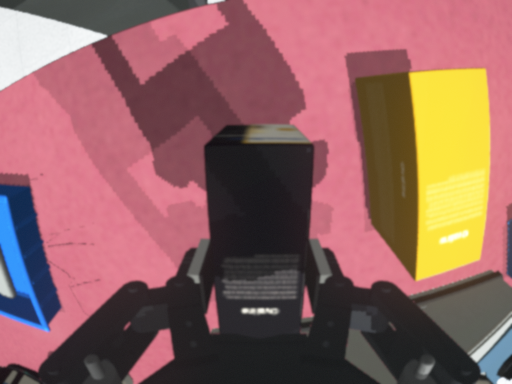

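>>> jog_arm --moves '[0,0,-15,0,0,0,-1,0,0,-35,0,0,0,-1,-10,2,-40,0,0,0.5,-1,-30,8,-25,0,0,0.5,-1,-35,9,-20,0,0,0.5,-1]'

```text
clock: 10.33
tcp_pos: [0.4843, 0.2006, 0.1875]
orientation: [[0.212, 0.977, 0.004], [0.977, -0.212, 0.002], [0.002, 0.004, -1.0]]
force: [0.7, -0.4, -4.3]
width: 0.0481
```

>>> jog_arm --moves '[-36,9,-15,0,0,0.5,-1,-36,9,0,0,0,0.5,-1,-36,9,0,0,0,0.5,-1,-36,9,0,0,0,0.5,-1,-30,9,0,0,0,0,-1]'

```text
clock: 10.75
tcp_pos: [0.4855, 0.0178, 0.1991]
orientation: [[0.25, 0.968, -0.001], [0.968, -0.25, -0.001], [-0.001, -0.001, -1.0]]
force: [0.7, -0.2, -4.2]
width: 0.0478
```

>>> jog_arm --moves '[0,0,0,0,0,0,-1,0,0,0,0,0,0,-1,0,0,0,0,0,0,-1,0,0,0,0,0,0,-1,0,0,0,0,0,0,-1]'

```text
clock: 11.17
tcp_pos: [0.4865, 0.0211, 0.1991]
orientation: [[0.247, 0.969, -0.001], [0.969, -0.247, 0.0], [0.0, -0.001, -1.0]]
force: [-0.3, -1.0, -3.9]
width: 0.0482
```

```bash
python3 - <<'E'
from h import *
d=wgrab("w10"); 
plan([.489,.0123,.13],75.3,-1,n=5)
E
```

```text
clock 11.22 pos [0.4865 0.0211 0.1991] yaw 75.7 F [-0.1  0.1 -3.3] w 0.0481 q6 -1.46| rows needed 5
-1.6, 0.9, 13.8, -0.01, -0, 0.08, -1,
-1.6, 0.9, 13.8, -0.01, -0, 0.08, -1,
-1.6, 0.9, 13.8, -0.01, -0, 0.08, -1,
-1.6, 0.9, 13.8, -0.01, -0, 0.08, -1,
-1.6, 0.9, 13.8, -0.01, -0, 0.08, -1
```

View pics/w10.png

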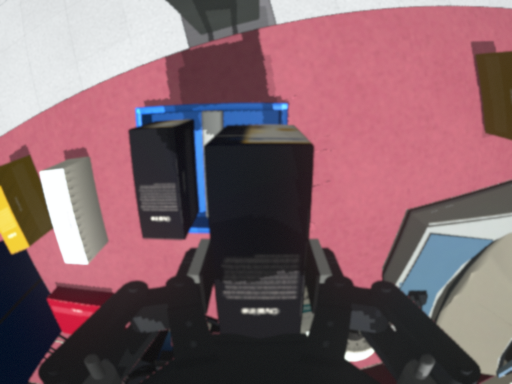

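>>> jog_arm --moves '[-2,1,14,0,0,0.1,-1,-2,1,14,0,0,0.1,-1,-2,1,14,0,0,0.1,-1,-2,1,14,0,0,0.1,-1,-1,1,14,0,0,0,-1]'

```text
clock: 11.63
tcp_pos: [0.4894, 0.0107, 0.1287]
orientation: [[0.255, 0.967, 0.0], [0.967, -0.255, -0.0], [-0.0, 0.0, -1.0]]
force: [0.4, -0.2, -4.0]
width: 0.0479
```

>>> jog_arm --moves '[0,0,14,0,0,0,-1,0,0,14,0,0,0,-1,0,0,14,0,0,0,-1,0,0,12,0,0,0,-1,0,0,8,0,0,0,-1]'

```text
clock: 12.05
tcp_pos: [0.4885, 0.0109, 0.0659]
orientation: [[0.255, 0.967, -0.002], [0.967, -0.255, 0.0], [-0.0, -0.002, -1.0]]
force: [0.1, 0.6, -4.4]
width: 0.0483
```

```bash
python3 - <<'E'
from h import *
plan([.489,.0123,.055],75.3,-1,n=5)
E
```

```text
clock 12.05 pos [0.4885 0.0109 0.0659] yaw 75.3 F [ 0.1  0.6 -4.4] w 0.0483 q6 -1.47| rows needed 5
0.3, 0, 2.2, -0.02, 0, -0.01, -1,
0.3, 0, 2.2, -0.02, 0, -0.01, -1,
0.3, 0, 2.2, -0.02, 0, -0.01, -1,
0.3, 0, 2.2, -0.02, 0, -0.01, -1,
0.3, 0, 2.2, -0.02, 0, -0.01, -1
```

>>> jog_arm --moves '[1,0,3,0,0,0,-1,0,0,2,0,0,0,-1,0,0,2,0,0,0,-1,0,0,1,0,0,0,-1,0,0,0,0,0,0,-1]'

```text
clock: 12.47
tcp_pos: [0.4901, 0.0108, 0.0598]
orientation: [[0.256, 0.967, 0.001], [0.967, -0.256, -0.0], [0.0, 0.001, -1.0]]
force: [0.1, -0.8, -3.8]
width: 0.048
```

>>> jog_arm --moves '[0,0,2,0,0,0,-1,0,0,1,0,0,0,-1,0,0,1,0,0,0,-1,0,0,0,0,0,0,-1,0,0,0,0,0,0,-1]'

```text
clock: 12.88
tcp_pos: [0.4897, 0.0108, 0.0554]
orientation: [[0.256, 0.967, 0.0], [0.967, -0.256, -0.0], [0.0, 0.0, -1.0]]
force: [0.2, 0.2, -4.0]
width: 0.0479
```

>>> jog_arm --moves '[0,0,1,0,0,0,-1,0,0,1,0,0,0,-1,0,0,0,0,0,0,-1,0,0,0,0,0,0,-1,0,0,0,0,0,0,-1]'

```text
clock: 13.3
tcp_pos: [0.4897, 0.011, 0.0552]
orientation: [[0.256, 0.967, -0.0], [0.967, -0.256, -0.0], [-0.0, -0.0, -1.0]]
force: [-5.3, 1.2, 10.3]
width: 0.0483
```

>>> jog_arm --moves '[0,0,0,0,0,0,0.45,0,0,0,0,0,0,0.45,0,0,0,0,0,0,0.45,0,0,0,0,0,0,0.45,0,0,-5,0,0,0,0.45]'

```text
clock: 13.72
tcp_pos: [0.4888, 0.0109, 0.0575]
orientation: [[0.256, 0.967, -0.002], [0.967, -0.256, 0.0], [-0.0, -0.002, -1.0]]
force: [-1.1, -1.0, -0.1]
width: 0.0622
```

>>> jog_arm --moves '[0,0,-20,0,0,0,0.45,0,0,-40,0,0,0,0.45,0,0,-40,0,0,0,0.45,0,0,-40,0,0,0,1,0,-40,-40,0,0,0,1]'

```text
clock: 14.13
tcp_pos: [0.4658, 0.017, 0.2326]
orientation: [[0.258, 0.966, 0.009], [0.966, -0.258, -0.002], [0.001, 0.009, -1.0]]
force: [0.3, -0.3, 1.9]
width: 0.0832
```

>>> jog_arm --moves '[-20,-20,-20,0,0,0,1,-20,0,-20,0,0,0,1,0,0,0,0,0,0,1,0,0,0,0,0,0,1,0,0,0,0,0,0,1]'

```text
clock: 14.55
tcp_pos: [0.4313, -0.0148, 0.267]
orientation: [[0.257, 0.966, -0.001], [0.966, -0.257, 0.001], [0.001, -0.001, -1.0]]
force: [0.2, 0.3, 0.2]
width: 0.0852
```

```bash
python3 - <<'E'
from h import *
import pickle
s=sense(); print(s["tcp_pos"])
d=wgrab("w11"); pickle.dump(d,open("w11.pkl","wb"))
im=cv2.imread("pics/w11.png"); im=(255*(im/255.)**.5).astype(np.uint8)[100:325,140:400]
cv2.imwrite("pics/w11c.png",cv2.resize(im,None,fx=3,fy=3,interpolation=cv2.INTER_CUBIC))
E
```

```text
[ 0.43134022 -0.01481705  0.26704215]
```

View pics/w11.png

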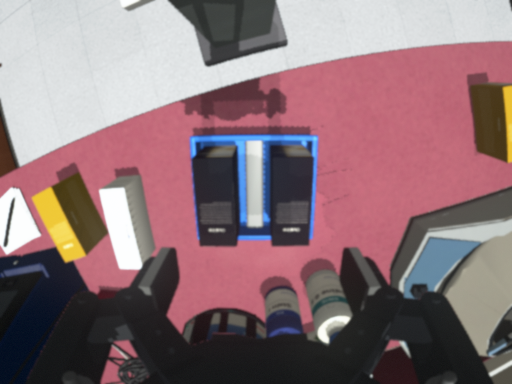

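View pics/w11c.png

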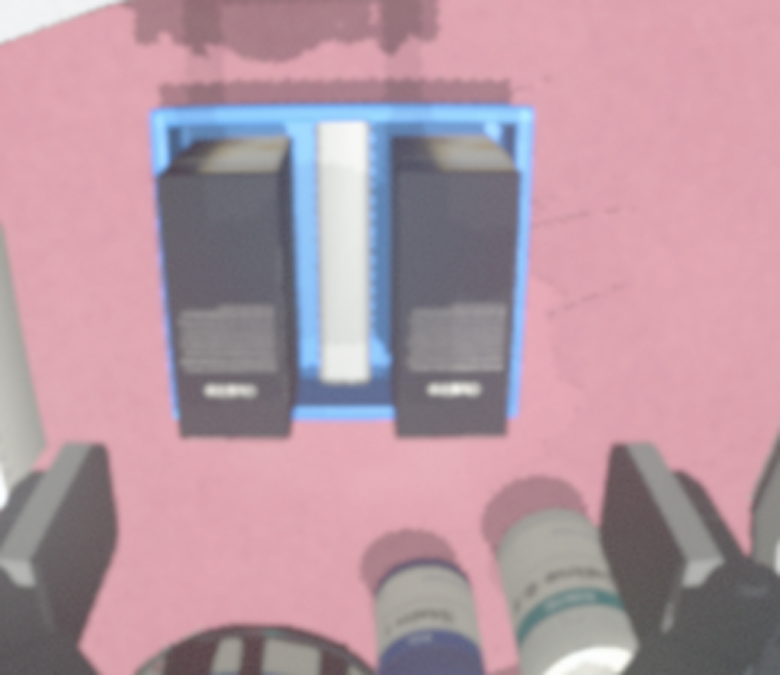

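```bash
python3 - <<'E'
from h import *
import pickle
d=pickle.load(open("w11.pkl","rb"))
im=cv2.imread("pics/w11.png")[160:280,20:170]
cv2.imwrite("pics/w11m.png",cv2.resize(im,None,fx=5,fy=5,interpolation=cv2.INTER_CUBIC))
u,n=np.array([.9673,-.2538]),np.array([.2538,.9673])
def m(name,c,z,s,o):
    P=won(d,(np.array(c)+.5)/s-.5+o,z)[:,:2]*1000; v=P[2]+P[3]-P[0]-P[1]
    print(name,P.mean(0).round(1),'u,n',(P.mean(0)-[476.2,-32])@np.c_[u,n],np.degrees(np.arctan2(v[1],v[0])).round(1),[round(np.linalg.norm(P[i]-P[i-1]),1) for i in range(4)])
m('R',[(162,173),(286,170),(290,436),(180,437)],.089,3,[140,100])
m('L',[(393,170),(518,168),(507,435),(397,437)],.089,3,[140,100])
m('tray',[(152,108),(535,106),(516,415),(174,417)],.04,3,[140,100])
E
```

```text
R [465.1 -79. ] u,n [  1.19732663 -48.324981  ] -15.5 [np.float64(118.6), np.float64(49.8), np.float64(117.8), np.float64(49.2)]
L [488.6  11.7] u,n [ 0.94914442 45.42097076] -13.6 [np.float64(118.2), np.float64(49.6), np.float64(119.1), np.float64(48.7)]
tray [475.3 -33.1] u,n [-0.55964828 -1.24627779] -15.0 [np.float64(154.2), np.float64(171.5), np.float64(153.3), np.float64(171.2)]
```

View pics/w11m.png

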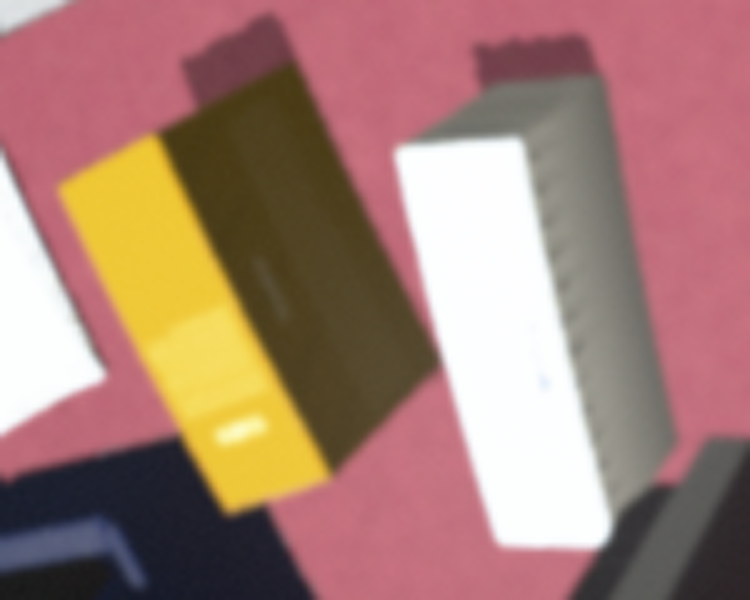

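```bash
python3 - <<'E'
from h import *
import pickle
d=pickle.load(open("w11.pkl","rb"))
def m(name,c,z,s,o):
    P=won(d,(np.array(c)+.5)/s-.5+o,z)[:,:2]*1000; v=P[2]+P[3]-P[0]-P[1]
    print(name,P.round(0).tolist(),P.mean(0).round(1),np.degrees(np.arctan2(v[1],v[0])).round(1),[round(np.linalg.norm(P[i]-P[i-1]),1) for i in range(4)])
m('Mb',[(58,187),(158,135),(332,473),(229,515)],.085,5,[20,160])
m('W',[(395,148),(524,137),(611,545),(500,545)],.068,5,[20,160])
plan([.437,-.343,.25],-86,1,n=12)
E
```

```text
Mb [[382.0, -369.0], [379.0, -317.0], [495.0, -308.0], [502.0, -360.0]] [ 439.3 -338.3] 4.2 [np.float64(119.9), np.float64(52.1), np.float64(116.3), np.float64(53.3)]
W [[408.0, -245.0], [416.0, -203.0], [545.0, -232.0], [538.0, -271.0]] [ 476.8 -237.8] -12.0 [np.float64(132.6), np.float64(43.6), np.float64(132.0), np.float64(40.2)]
clock 14.60 pos [ 0.431  -0.0146  0.2663] yaw 75.2 F [ 0.5 -0.7 -1.2] w 0.0855 q6 -1.55| rows needed 23
-13.7, 3.9, 0.7, -0, 0.01, 7.01, 1,
-13.2, 5.6, 0.7, -0, 0.01, 7.01, 1,
-12.4, 7.1, 0.7, -0, 0.01, 7.01, 1,
-11.4, 8.6, 0.7, -0, 0.01, 7.01, 1,
-10.3, 9.9, 0.7, -0, 0.01, 7.01, 1

-9, 11.1, 0.7, -0, 0.01, 7.01, 1,
-7.6, 12.1, 0.7, -0, 0.01, 7.01, 1,
-6.1, 12.9, 0.7, -0, 0.01, 7.01, 1,
-4.4, 13.6, 0.7, -0, 0.01, 7.01, 1,
-2.7, 14, 0.7, -0, 0.01, 7.01, 1

-1, 14.2, 0.7, -0, 0.01, 7.01, 1,
0.7, 14.3, 0.7, -0, 0.01, 7.01, 1,
2.5, 14.1, 0.7, -0, 0.01, 7.01, 1,
4.2, 13.7, 0.7, -0, 0.01, 7.01, 1,
5.8, 13, 0.7, -0, 0.01, 7.01, 1

7.4, 12.2, 0.7, -0, 0.01, 7.01, 1,
8.8, 11.3, 0.7, -0, 0.01, 7.01, 1,
10.1, 10.1, 0.7, -0, 0.01, 7.01, 1,
11.3, 8.8, 0.7, -0, 0.01, 7.01, 1,
12.2, 7.4, 0.7, -0, 0.01, 7.01, 1

13, 5.8, 0.7, -0, 0.01, 7.01, 1,
13.7, 4.2, 0.7, -0, 0.01, 7.01, 1,
14.1, 2.5, 0.7, -0, 0.01, 7.01, 1,
0, 0, 0, 0, 0, 0, 1,
0, 0, 0, 0, 0, 0, 1
```

```bash
python3 - <<'E'
from h import *
plan([.437,-.339,.18],94.2,1)
E
```

```text
clock 14.60 pos [ 0.431  -0.0146  0.2663] yaw 75.2 F [ 0.5 -0.7 -1.2] w 0.0855 q6 -1.55| rows needed 9
-34.7, 9.9, 9.6, -0.02, -0.01, -2.12, 1,
-35, 8.6, 9.6, -0.02, -0.01, -2.12, 1,
-35.3, 7.3, 9.6, -0.02, -0.01, -2.12, 1,
-35.6, 6, 9.6, -0.02, -0.01, -2.12, 1,
-35.8, 4.7, 9.6, -0.02, -0.01, -2.12, 1

-35.9, 3.4, 9.6, -0.02, -0.01, -2.12, 1,
-36, 2, 9.6, -0.02, -0.01, -2.12, 1,
-36, 0.7, 9.6, -0.02, -0.01, -2.12, 1,
-36, -0.6, 9.6, -0.02, -0.01, -2.12, 1,
0, 0, 0, 0, 0, 0, 1
```

>>> jog_arm --moves '[-35,10,8,0,0,-2.1,1,-35,9,8,0,0,-2.1,1,-35,7,8,0,0,-2.1,1,-36,6,10,0,0,-2.1,1,-36,5,10,0,0,-2.1,1]'

```text
clock: 15.02
tcp_pos: [0.4348, -0.1966, 0.2214]
orientation: [[0.073, 0.997, -0.002], [0.997, -0.073, 0.002], [0.002, -0.003, -1.0]]
force: [0.6, -0.3, -0.3]
width: 0.0853
```

>>> jog_arm --moves '[-36,3,10,0,0,-2.1,1,-36,2,10,0,0,-2.1,1,-36,1,10,0,0,-2.1,1,-36,-1,10,0,0,-2.1,1,0,0,0,0,0,0,1]'

```text
clock: 15.43
tcp_pos: [0.4355, -0.3443, 0.1787]
orientation: [[-0.067, 0.998, -0.005], [0.998, 0.067, 0.003], [0.003, -0.005, -1.0]]
force: [0.3, -0.4, 0.7]
width: 0.0855
```

>>> jog_arm --moves '[0,0,0,0,0,0,1,0,0,0,0,0,0,1,0,0,0,0,0,0,1,0,0,0,0,0,0,1,0,0,0,0,0,0,1]'

```text
clock: 15.85
tcp_pos: [0.4377, -0.3392, 0.1842]
orientation: [[-0.072, 0.997, 0.001], [0.997, 0.072, -0.0], [-0.0, 0.001, -1.0]]
force: [-0.2, -0.2, 0.1]
width: 0.0854
```

```bash
python3 - <<'E'
from h import *
import pickle
s=sense(); print(s["tcp_pos"],s["joint_positions"])
d=wgrab("w12"); pickle.dump(d,open("w12.pkl","wb"))
E
```

```text
[ 0.43770086 -0.33924248  0.18421893] [-8.15727636e-01  1.82194272e-01  1.62168084e+00  1.47019238e-04
  1.33706446e+00 -2.45900357e+00]
```

View pics/w12.png

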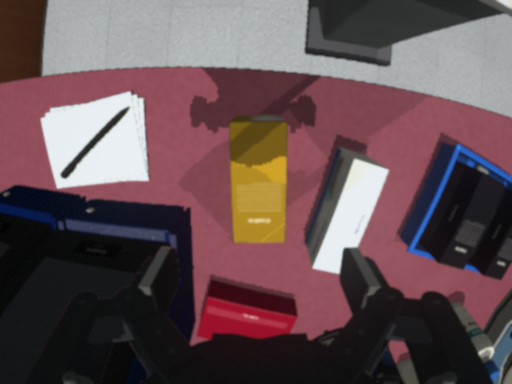

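```bash
python3 - <<'E'
from h import *
import pickle
d=pickle.load(open("w12.pkl","rb"))
P=won(d,[(229.5,122),(287.5,122),(285,243),(233,243)],.085)[:,:2]*1000; v=P[2]+P[3]-P[0]-P[1]
print(P.round(0).tolist(),P.mean(0).round(1),np.degrees(np.arctan2(v[1],v[0])))
c=d["color"];hsv=cv2.cvtColor(c,cv2.COLOR_RGB2HSV);H,S,V=cv2.split(hsv)
M=((H>15)&(H<35)&(S>110)&(V>60)).astype(np.uint8); M[:,:200]=0;M[:,310:]=0
for r in (130,160,190,220,240): x=np.where(M[r])[0]; print(r,x.min(),x.max())
plan(list(P.mean(0)/1000)+[.05],94.2,1,n=5)
E
```

```text
[[382.0, -369.0], [378.0, -318.0], [498.0, -309.0], [502.0, -361.0]] [ 440.  -339.2] 4.282189650302273
130 230 286
160 231 286
190 231 285
220 232 285
240 234 284
clock 15.90 pos [ 0.4377 -0.3395  0.1843] yaw 94.1 F [ 0.3  0.2 -0.7] w 0.0856 q6 -2.46| rows needed 5
0, 0.4, 26.9, 0.01, 0.01, -0.01, 1,
0, 0.4, 26.9, 0.01, 0.01, -0.01, 1,
0, 0.4, 26.9, 0.01, 0.01, -0.01, 1,
0, 0.5, 26.9, 0.01, 0.01, -0.01, 1,
0, 0.5, 26.9, 0.01, 0.01, -0.01, 1
```

>>> jog_arm --moves '[0,0,27,0,0,0,1,0,0,27,0,0,0,1,0,1,27,0,0,0,1,0,0,27,0,0,0,1,0,1,27,0,0,0,1]'

```text
clock: 16.32
tcp_pos: [0.4396, -0.3399, 0.0484]
orientation: [[-0.071, 0.997, 0.001], [0.997, 0.071, -0.001], [-0.001, 0.001, -1.0]]
force: [-0.0, -0.4, 0.0]
width: 0.0851
```

>>> jog_arm --moves '[0,0,0,0,0,0,-1,0,0,0,0,0,0,-1,0,0,0,0,0,0,-1,0,0,0,0,0,0,-1,0,0,0,0,0,0,-1]'

```text
clock: 16.73
tcp_pos: [0.4405, -0.3415, 0.0511]
orientation: [[-0.071, 0.997, 0.003], [0.997, 0.071, -0.003], [-0.003, 0.003, -1.0]]
force: [-1.0, 0.5, -0.6]
width: 0.0501
```

```bash
python3 - <<'E'
from h import *
d=wgrab("w13"); 
plan([.42,-.3,.27],94.2,-1,n=5)
E
```

```text
clock 16.78 pos [ 0.4406 -0.3415  0.0509] yaw 94.1 F [0.3 0.7 2.8] w 0.0503 q6 -2.46| rows needed 6
7, -2.8, -36.6, 0.03, 0.03, -0.02, -1,
7, -2.8, -36.5, 0.03, 0.03, -0.02, -1,
7.1, -2.9, -36.5, 0.03, 0.03, -0.02, -1,
7.1, -2.9, -36.5, 0.03, 0.03, -0.02, -1,
7.1, -2.9, -36.5, 0.03, 0.03, -0.02, -1

7.1, -2.9, -36.5, 0.03, 0.03, -0.02, -1,
0, 0, 0, 0, 0, 0, -1,
0, 0, 0, 0, 0, 0, -1,
0, 0, 0, 0, 0, 0, -1,
0, 0, 0, 0, 0, 0, -1
```

View pics/w13.png

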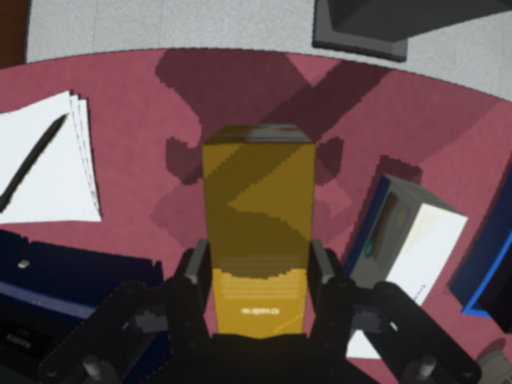

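>>> jog_arm --moves '[0,0,-15,0,0,0,-1,0,0,-35,0,0,0,-1,0,0,-40,0,0,0,-1,0,0,-40,0,0,0,-1,0,0,-40,0,0,0,-1]'

```text
clock: 17.2
tcp_pos: [0.4389, -0.34, 0.2211]
orientation: [[-0.071, 0.998, 0.0], [0.998, 0.071, -0.001], [-0.001, 0.0, -1.0]]
force: [0.4, -1.1, -1.3]
width: 0.0501
```

>>> jog_arm --moves '[0,0,-30,0,0,0,-1,0,0,0,0,0,0,-1,0,0,0,0,0,0,-1,0,0,0,0,0,0,-1,0,0,0,0,0,0,-1]'

```text
clock: 17.62
tcp_pos: [0.4381, -0.3391, 0.2464]
orientation: [[-0.071, 0.997, -0.003], [0.997, 0.071, 0.003], [0.003, -0.003, -1.0]]
force: [-0.4, 0.0, -1.9]
width: 0.0503
```

```bash
python3 - <<'E'
from h import *
plan([.5173,-.0442,.25],-14.7,-1,n=17)
E
```

```text
clock 17.62 pos [ 0.4381 -0.3391  0.2464] yaw 94.1 F [-0.4  0.  -1.9] w 0.0503 q6 -2.46| rows needed 17
17, 5.9, -0.2, -0.02, 0, 6.4, -1,
17.5, 3.9, -0.2, -0.02, 0, 6.4, -1,
17.9, 2, -0.2, -0.02, 0, 6.4, -1,
18, -0, -0.2, -0.02, 0, 6.4, -1,
17.8, -2, -0.2, -0.02, 0, 6.4, -1

17.5, -4, -0.2, -0.02, 0, 6.4, -1,
17, -5.9, -0.2, -0.02, 0, 6.4, -1,
16.2, -7.8, -0.2, -0.02, 0, 6.4, -1,
15.2, -9.5, -0.2, -0.02, 0, 6.4, -1,
14.1, -11.2, -0.2, -0.02, 0, 6.4, -1

12.7, -12.7, -0.2, -0.02, 0, 6.4, -1,
11.2, -14, -0.2, -0.02, 0, 6.4, -1,
9.6, -15.2, -0.2, -0.02, 0, 6.4, -1,
7.9, -16.2, -0.2, -0.02, 0, 6.4, -1,
6, -16.9, -0.2, -0.02, 0, 6.4, -1

4.1, -17.5, -0.2, -0.02, 0, 6.4, -1,
2.1, -17.8, -0.2, -0.02, 0, 6.4, -1,
0, 0, 0, 0, 0, 0, -1,
0, 0, 0, 0, 0, 0, -1,
0, 0, 0, 0, 0, 0, -1
```

>>> jog_arm --moves '[17,6,0,0,0,6.4,-1,17.5,4,0,0,0,6.4,-1,18,2,0,0,0,6.4,-1,18,0,0,0,0,6.4,-1,18,-2,0,0,0,6.4,-1]'

```text
clock: 18.03
tcp_pos: [0.4618, -0.2515, 0.246]
orientation: [[0.474, 0.881, -0.004], [0.881, -0.474, 0.003], [0.001, -0.005, -1.0]]
force: [0.7, -1.0, -1.7]
width: 0.05
```

>>> jog_arm --moves '[17.5,-4,0,0,0,6.4,-1,17,-6,0,0,0,6.4,-1,16,-8,0,0,0,6.4,-1,15,-9.5,0,0,0,6.4,-1,14,-11,0,0,0,6.4,-1]'

```text
clock: 18.45
tcp_pos: [0.4846, -0.1652, 0.2461]
orientation: [[0.868, 0.496, -0.004], [0.496, -0.868, 0.002], [-0.003, -0.004, -1.0]]
force: [0.5, -0.9, -1.5]
width: 0.05
```

>>> jog_arm --moves '[13,-13,0,0,0,6.4,-1,11,-14,0,0,0,6.4,-1,10,-15,0,0,0,6.4,-1,8,-16,0,0,0,6.4,-1,6,-17,0,0,0,6.4,-1]'

```text
clock: 18.87
tcp_pos: [0.5084, -0.0785, 0.2461]
orientation: [[0.999, -0.04, -0.005], [-0.04, -0.999, 0.002], [-0.005, -0.001, -1.0]]
force: [0.0, 0.9, -1.1]
width: 0.0504
```

>>> jog_arm --moves '[4,-17,0,0,0,6.4,-1,2,-18,0,0,0,6.4,-1,0,0,0,0,0,0,-1,0,0,0,0,0,0,-1,0,0,0,0,0,0,-1]'

```text
clock: 19.28
tcp_pos: [0.5179, -0.0457, 0.2472]
orientation: [[0.967, -0.253, -0.003], [-0.253, -0.967, 0.0], [-0.003, 0.001, -1.0]]
force: [0.6, 0.0, -1.9]
width: 0.0497
```

```bash
python3 - <<'E'
from h import *
import pickle
d=wgrab("w14"); pickle.dump(d,open("w14.pkl","wb"))
plan([.5173,-.0442,.17],-14.7,-1,n=5)
E
```

```text
clock 19.33 pos [ 0.518  -0.046   0.2476] yaw -14.7 F [ 0.2 -0.1 -1.3] w 0.0500 q6 0.00| rows needed 5
-0.2, -0.3, 15.5, 0.01, 0.03, -0, -1,
-0.2, -0.3, 15.5, 0.01, 0.03, -0, -1,
-0.2, -0.3, 15.5, 0.01, 0.03, -0, -1,
-0.2, -0.3, 15.5, 0.01, 0.03, -0, -1,
-0.2, -0.3, 15.5, 0.01, 0.03, -0, -1
```

View pics/w14.png

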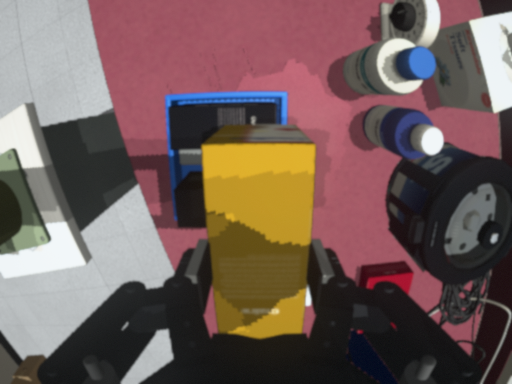

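>>> jog_arm --moves '[0,-1,18,0,0,0,-1,0,-1,18,0,0,0,-1,-1,0,18,0,0,0,-1,0,0,18,0,0,0,-1,0,0,15,0,0,0,-1]'

```text
clock: 19.75
tcp_pos: [0.5174, -0.0442, 0.1601]
orientation: [[0.967, -0.255, -0.002], [-0.255, -0.967, 0.0], [-0.002, 0.0, -1.0]]
force: [-0.4, -0.4, -1.1]
width: 0.0502
```

>>> jog_arm --moves '[0,0,4,0,0,0,-1,0,0,4,0,0,0,-1,0,0,0,0,0,0,-1,0,0,0,0,0,0,-1,0,0,0,0,0,0,-1]'

```text
clock: 20.17
tcp_pos: [0.5193, -0.0437, 0.155]
orientation: [[0.967, -0.255, 0.002], [-0.255, -0.967, -0.001], [0.002, 0.0, -1.0]]
force: [-0.4, 0.7, -1.4]
width: 0.0501
```

```bash
python3 - <<'E'
from h import *
plan([.5173,-.0442,.14],-14.7,-1,n=5)
E
```

```text
clock 20.17 pos [ 0.5193 -0.0437  0.155 ] yaw -14.8 F [-0.4  0.7 -1.4] w 0.0501 q6 0.01| rows needed 5
-0.4, 0.2, 3, 0, -0.03, -0.01, -1,
-0.4, 0.2, 3, 0, -0.03, -0.01, -1,
-0.4, 0.2, 3, 0, -0.03, -0.01, -1,
-0.4, 0.2, 3, 0, -0.03, -0.01, -1,
-0.4, 0.2, 3, 0, -0.03, -0.01, -1
```

>>> jog_arm --moves '[-1,0,4,0,0,0,-1,-1,0,4,0,0,0,-1,0,0,2,0,0,0,-1,0,0,2,0,0,0,-1,0,0,0,0,0,0,-1]'

```text
clock: 20.58
tcp_pos: [0.5159, -0.0426, 0.1411]
orientation: [[0.967, -0.254, -0.001], [-0.254, -0.967, 0.0], [-0.001, 0.0, -1.0]]
force: [0.2, 0.7, -2.2]
width: 0.0504
```

>>> jog_arm --moves '[0,0,1,0,0,0,-1,0,0,1,0,0,0,-1,0,0,0,0,0,0,-1,0,0,0,0,0,0,-1,0,0,0,0,0,0,-1]'

```text
clock: 21.0
tcp_pos: [0.5166, -0.0427, 0.14]
orientation: [[0.967, -0.255, 0.0], [-0.255, -0.967, 0.0], [0.0, -0.0, -1.0]]
force: [-0.3, 1.6, 0.3]
width: 0.05
```

>>> jog_arm --moves '[0,0,0.5,0,0,0,-1,0,0,0,0,0,0,0.45,0,0,0,0,0,0,0.45,0,0,0,0,0,0,0.45,0,0,0,0,0,0,0.45]'

```text
clock: 21.42
tcp_pos: [0.5164, -0.0428, 0.1392]
orientation: [[0.967, -0.255, 0.0], [-0.255, -0.967, -0.0], [0.0, 0.0, -1.0]]
force: [0.3, 0.2, -0.4]
width: 0.0619
```

>>> jog_arm --moves '[0,0,-5,0,0,0,0.45,0,0,-20,0,0,0,0.45,0,0,-30,0,0,0,0.45,0,0,-35,0,0,0,0.45,0,0,-25,0,0,0,0.45]'

```text
clock: 21.83
tcp_pos: [0.5171, -0.0429, 0.2574]
orientation: [[0.967, -0.255, 0.003], [-0.255, -0.967, -0.001], [0.003, -0.0, -1.0]]
force: [0.7, 0.2, 0.2]
width: 0.0619
```

```bash
python3 - <<'E'
from h import *
d=wgrab("w15")
plan([.4591,.3915,.20],90.6,1)
E
```

```text
clock 21.88 pos [ 0.5203 -0.0437  0.2632] yaw -14.7 F [ 1.9 -0.5  4.5] w 0.0620 q6 0.01| rows needed 15
-11.4, -27, 4.1, 0.05, -0.04, -7.02, 1,
-8, -28.2, 4.1, 0.05, -0.04, -7.02, 1,
-4.5, -29, 4.1, 0.05, -0.04, -7.02, 1,
-0.9, -29.3, 4.1, 0.05, -0.04, -7.02, 1,
2.7, -29.2, 4.2, 0.05, -0.04, -7.02, 1

6.2, -28.6, 4.2, 0.05, -0.04, -7.02, 1,
9.7, -27.7, 4.2, 0.05, -0.04, -7.02, 1,
13, -26.3, 4.2, 0.05, -0.04, -7.02, 1,
16.1, -24.5, 4.2, 0.05, -0.04, -7.02, 1,
19, -22.3, 4.2, 0.05, -0.04, -7.02, 1

21.6, -19.8, 4.2, 0.05, -0.04, -7.02, 1,
23.8, -17, 4.2, 0.05, -0.04, -7.02, 1,
25.7, -14, 4.2, 0.05, -0.04, -7.02, 1,
27.3, -10.7, 4.2, 0.05, -0.04, -7.02, 1,
28.4, -7.3, 4.2, 0.05, -0.04, -7.02, 1
```

View pics/w15.png

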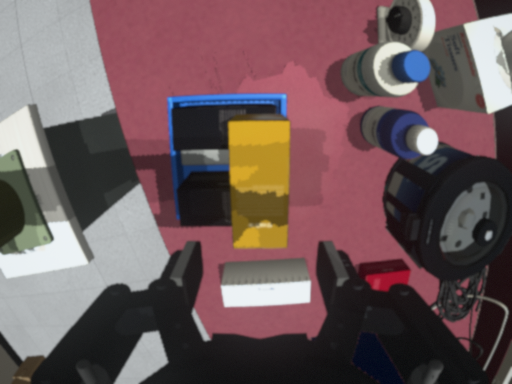

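>>> jog_arm --moves '[-11,-27,0,0,0,-7,1,-8,-28,0,0,0,-7,1,-4.5,-29,0,0,0,-7,1,-1,-29,0,0,0,-7,1,3,-29,4,0,0,-7,1]'

```text
clock: 22.3
tcp_pos: [0.4967, 0.1029, 0.2513]
orientation: [[0.936, 0.351, 0.002], [0.351, -0.936, 0.0], [0.002, 0.001, -1.0]]
force: [1.2, 0.0, 0.5]
width: 0.0857
```

>>> jog_arm --moves '[6,-29,6,0,0,-7,1,10,-28,6,0,0,-7,1,13,-26,6,0,0,-7,1,16,-24,6,0,0,-7,1,19,-22,6,0,0,-7,1]'

```text
clock: 22.72
tcp_pos: [0.4763, 0.248, 0.2202]
orientation: [[0.565, 0.825, 0.001], [0.825, -0.565, 0.0], [0.0, 0.0, -1.0]]
force: [0.7, -0.1, 0.7]
width: 0.0857
```

>>> jog_arm --moves '[22,-20,6,0,0,-7,1,24,-17,6,0,0,-7,1,26,-14,6,0,0,-7,1,27,-11,6,0,0,-7,1,28,-7,6,0,0,-7,1]'

```text
clock: 23.13
tcp_pos: [0.4566, 0.3935, 0.19]
orientation: [[-0.011, 1.0, 0.0], [1.0, 0.011, 0.0], [0.0, 0.0, -1.0]]
force: [1.0, 0.5, 0.6]
width: 0.0857
```

>>> jog_arm --moves '[0,0,0,0,0,0,1,0,0,0,0,0,0,1,0,0,0,0,0,0,1,0,0,0,0,0,0,1,0,0,0,0,0,0,1]'

```text
clock: 23.55
tcp_pos: [0.4577, 0.3911, 0.1908]
orientation: [[-0.002, 1.0, 0.001], [1.0, 0.002, 0.0], [0.0, 0.001, -1.0]]
force: [0.4, 0.6, 0.6]
width: 0.0855
```

```bash
python3 - <<'E'
from h import *
import pickle
s=sense(); print(s["tcp_pos"],s["orientation"][:,0],s["joint_positions"])
d=wgrab("w16"); pickle.dump(d,open("w16.pkl","wb"))
E
```

```text
[0.45768038 0.39107368 0.1907774 ] [-2.43117463e-03  9.99997029e-01  1.78953759e-04] [ 5.63521438e-01  2.76676622e-01  1.49229197e+00 -2.16373805e-04
  1.37195026e+00 -1.00966333e+00]
```

View pics/w16.png

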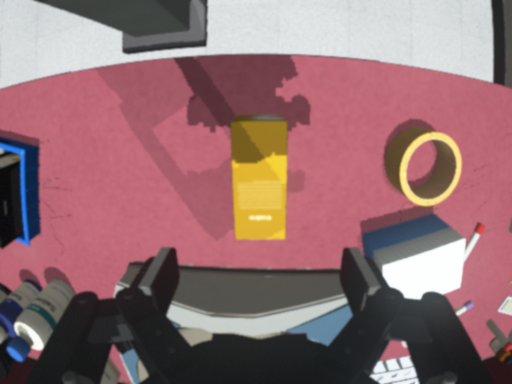

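```bash
python3 - <<'E'
from h import *
import pickle
d=pickle.load(open("w16.pkl","rb"))
hsv=cv2.cvtColor(d["color"],cv2.COLOR_RGB2HSV);H,S,V=cv2.split(hsv)
M=((H>15)&(H<35)&(S>110)&(V>60)).astype(np.uint8); M[:,:200]=0;M[:,310:]=0
for r in (125,160,190,220,236): x=np.where(M[r])[0]; print(r,x.min(),x.max())
P=won(d,[(232,121),(287.5,121),(285.5,239.5),(235.5,239.5)],.085)[:,:2]*1000; v=P[2]+P[3]-P[0]-P[1]
print(P.round(0).tolist(),P.mean(0).round(1),np.degrees(np.arctan2(v[1],v[0])))
plan(list(P.mean(0)/1000)+[.05],90.3,1,n=5)
E
```

```text
125 231 287
160 232 286
190 233 286
220 234 285
236 235 284
[[400.0, 367.0], [400.0, 417.0], [519.0, 419.0], [519.0, 367.0]] [459.5 392.4] 0.47214486861029076
clock 23.60 pos [0.4577 0.3911 0.1908] yaw 90.1 F [ 1.1 -0.   0.3] w 0.0855 q6 -1.01| rows needed 5
0.3, 0.3, 28.2, 0.01, -0, -0.03, 1,
0.3, 0.3, 28.2, 0.01, -0, -0.03, 1,
0.3, 0.3, 28.2, 0.01, -0, -0.03, 1,
0.3, 0.3, 28.2, 0.01, -0, -0.03, 1,
0.3, 0.4, 28.2, 0.01, -0, -0.03, 1
```

>>> jog_arm --moves '[1,0,28,0,0,0,1,0,0,28,0,0,0,1,0,0,28,0,0,0,1,0,1,28,0,0,0,1,0,0,28,0,0,0,1]'

```text
clock: 24.02
tcp_pos: [0.4589, 0.3924, 0.0497]
orientation: [[-0.003, 1.0, 0.001], [1.0, 0.003, 0.001], [0.001, 0.001, -1.0]]
force: [-0.2, -0.1, -0.2]
width: 0.0857
```

>>> jog_arm --moves '[0,0,0,0,0,0,-1,0,0,0,0,0,0,-1,0,0,0,0,0,0,-1,0,0,0,0,0,0,-1,0,0,0,0,0,0,-1]'

```text
clock: 24.43
tcp_pos: [0.4599, 0.3941, 0.0529]
orientation: [[-0.004, 1.0, 0.004], [1.0, 0.004, 0.003], [0.003, 0.004, -1.0]]
force: [-0.6, -0.1, -1.4]
width: 0.0501
```

```bash
python3 - <<'E'
from h import *
d=wgrab("w17"); s=sense(); print(s["tcp_pos"],s["width"],s["force"])
E
```

```text
[0.45965053 0.39393341 0.05249288] 0.04979145672922466 [ 2.09017314 -0.09597681  1.79690504]
```

View pics/w17.png

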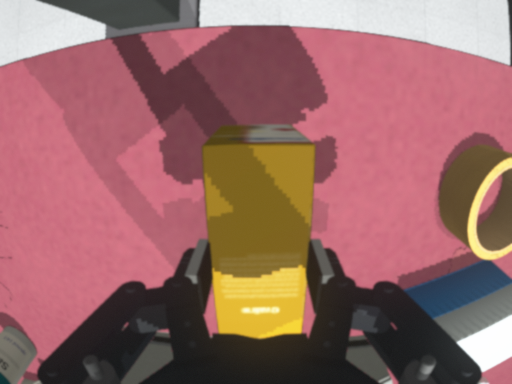

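>>> jog_arm --moves '[0,0,-15,0,0,0,-1,0,0,-35,0,0,0,-1,0,0,-40,0,0,0,-1,0,0,-40,0,0,0,-1,0,0,-40,0,0,0,-1]'

```text
clock: 24.9
tcp_pos: [0.4578, 0.393, 0.2228]
orientation: [[-0.005, 1.0, 0.001], [1.0, 0.005, 0.001], [0.001, 0.001, -1.0]]
force: [1.2, 0.3, -1.7]
width: 0.0499
```

>>> jog_arm --moves '[0,0,-40,0,0,0,-1,0,0,-20,0,0,0,-1,0,0,0,0,0,0,-1,0,0,0,0,0,0,-1,0,0,0,0,0,0,-1]'

```text
clock: 25.32
tcp_pos: [0.4572, 0.3926, 0.2789]
orientation: [[-0.004, 1.0, -0.002], [1.0, 0.004, -0.001], [-0.001, -0.002, -1.0]]
force: [-0.7, 0.3, -1.1]
width: 0.0497
```

```bash
python3 - <<'E'
from h import *
plan([.4344,-.0213,.28],-14.7,-1,n=17)
E
```

```text
clock 25.32 pos [0.4572 0.3926 0.2789] yaw 90.3 F [-0.7  0.3 -1.1] w 0.0497 q6 -1.01| rows needed 17
-24.3, -1.5, -0, -0, 0.01, 6.17, -1,
-24.4, 1.2, -0, -0, 0.01, 6.17, -1,
-24.1, 3.8, -0, -0, 0.01, 6.17, -1,
-23.5, 6.4, -0, -0, 0.01, 6.17, -1,
-22.7, 8.8, -0, -0, 0.01, 6.17, -1

-21.6, 11.2, -0, -0, 0.01, 6.17, -1,
-20.3, 13.5, -0.1, -0, 0.01, 6.17, -1,
-18.7, 15.6, -0.1, -0, 0.01, 6.17, -1,
-16.9, 17.5, -0.1, -0, 0.01, 6.17, -1,
-15, 19.3, -0.1, -0, 0.01, 6.17, -1

-12.8, 20.7, -0.1, -0, 0.01, 6.17, -1,
-10.5, 22, -0.1, -0, 0.01, 6.17, -1,
-8.1, 23, -0.1, -0, 0.01, 6.17, -1,
-5.5, 23.7, -0.1, -0, 0.01, 6.17, -1,
-3, 24.2, -0.1, -0, 0.01, 6.17, -1

-0.3, 24.4, -0.1, -0, 0.01, 6.17, -1,
2.3, 24.3, -0.1, -0, 0.01, 6.17, -1,
0, 0, 0, 0, 0, 0, -1,
0, 0, 0, 0, 0, 0, -1,
0, 0, 0, 0, 0, 0, -1
```

>>> jog_arm --moves '[-24,-1.5,0,0,0,6.2,-1,-24,1,0,0,0,6.2,-1,-24,4,0,0,0,6.2,-1,-23.5,6,0,0,0,6.2,-1,-23,9,0,0,0,6.2,-1]'

```text
clock: 25.73
tcp_pos: [0.4491, 0.2703, 0.2769]
orientation: [[0.515, 0.857, -0.006], [0.857, -0.515, -0.002], [-0.005, -0.004, -1.0]]
force: [0.1, -0.6, -2.1]
width: 0.0498
```

>>> jog_arm --moves '[-22,11,0,0,0,6.2,-1,-20,13.5,0,0,0,6.2,-1,-19,15.5,0,0,0,6.2,-1,-17,17.5,0,0,0,6.2,-1,-15,19,0,0,0,6.2,-1]'

```text
clock: 26.15
tcp_pos: [0.4412, 0.1489, 0.2772]
orientation: [[0.883, 0.469, -0.006], [0.469, -0.883, -0.001], [-0.005, -0.002, -1.0]]
force: [0.7, 0.2, 0.1]
width: 0.0502
```

>>> jog_arm --moves '[-13,21,0,0,0,6.2,-1,-10.5,22,0,0,0,6.2,-1,-8,23,0,0,0,6.1,-1,-5.5,24,0,0,0,6.1,-1,-3,24,0,0,0,6.1,-1]'

```text
clock: 26.57
tcp_pos: [0.434, 0.0273, 0.2773]
orientation: [[0.999, -0.048, -0.005], [-0.048, -0.999, 0.001], [-0.005, -0.0, -1.0]]
force: [0.3, -0.2, -1.0]
width: 0.0495
```

>>> jog_arm --moves '[0,24,0,0,0,6.1,-1,2,24,0,0,0,6.1,-1,0,0,0,0,0,0,-1,0,0,0,0,0,0,-1,0,0,0,0,0,0,-1]'

```text
clock: 26.98
tcp_pos: [0.4323, -0.0192, 0.2784]
orientation: [[0.968, -0.252, -0.004], [-0.252, -0.968, 0.002], [-0.004, -0.001, -1.0]]
force: [-0.0, 0.0, -0.6]
width: 0.0495
```

```bash
python3 - <<'E'
from h import *
d=wgrab("w18")
plan([.4344,-.0213,.2],-14.7,-1,n=5)
E
```

```text
clock 27.03 pos [ 0.4326 -0.0189  0.2788] yaw -14.6 F [-0.4 -0.9 -1.3] w 0.0499 q6 0.01| rows needed 5
0.5, 0.4, 15.8, -0.01, 0.03, 0.03, -1,
0.5, 0.4, 15.8, -0.01, 0.03, 0.03, -1,
0.5, 0.4, 15.8, -0.01, 0.03, 0.03, -1,
0.5, 0.4, 15.8, -0.01, 0.03, 0.03, -1,
0.5, 0.4, 15.8, -0.01, 0.03, 0.03, -1
```

View pics/w18.png

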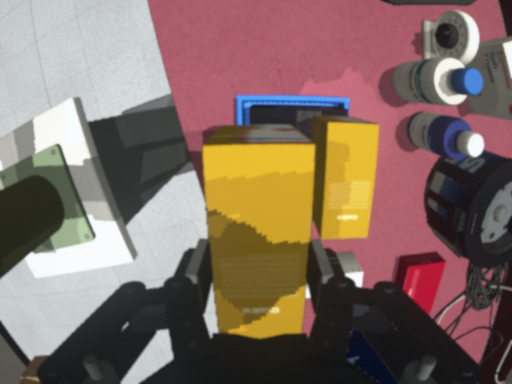

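```bash
python3 - <<'E'
from h import *
d=wgrab("w18b")
im=d["color"][100:250,300:395][:,:,::-1]
cv2.imwrite("pics/w18c.png",cv2.resize(im,None,fx=4,fy=4,interpolation=cv2.INTER_CUBIC))
import pickle;pickle.dump(d,open("w18.pkl","wb"))
E
```

```text
(no output)
```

View pics/w18c.png

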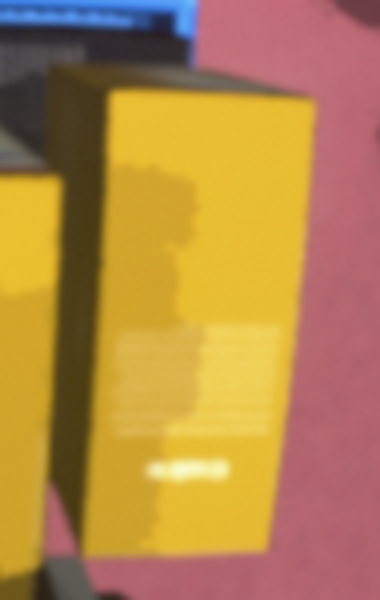

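```bash
python3 - <<'E'
from h import *
import pickle
d=pickle.load(open("w18.pkl","rb"))
u,n=np.array([.9673,-.2538]),np.array([.2538,.9673])
P=won(d,(np.array([(110,90),(314,100),(268,552),(83,556)])+.5)/4-.5+[300,100],.174)[:,:2]*1000
v=P[2]+P[3]-P[0]-P[1]
print(P.mean(0),(P.mean(0)-[476,-32.3])@np.c_[u,n],np.degrees(np.arctan2(v[1],v[0])),[np.linalg.norm(P[i]-P[i-1]).round(1) for i in range(4)])
plan([.4344,-.0213,.16],-14.7,-1,n=5)
E
```

```text
[518.43711622 -41.24933492] [43.32076372  2.11384843] -104.03080089382732 [np.float64(118.7), np.float64(50.9), np.float64(119.1), np.float64(51.4)]
clock 27.08 pos [ 0.4328 -0.0188  0.2792] yaw -14.5 F [ 0.3 -0.3 -1.3] w 0.0502 q6 0.01| rows needed 5
0.5, 0.4, 23.8, -0, 0.02, 0.03, -1,
0.5, 0.4, 23.8, -0, 0.02, 0.03, -1,
0.5, 0.4, 23.8, -0, 0.02, 0.03, -1,
0.5, 0.4, 23.8, -0, 0.02, 0.03, -1,
0.4, 0.4, 23.8, -0, 0.02, 0.03, -1
```

Placed mustard is at u +43, n +2: good. Lower the second.

>>> jog_arm --moves '[0.5,0.5,24,0,0,0,-1,0.5,0.5,24,0,0,0,-1,0,0.5,24,0,0,0,-1,0,0.5,24,0,0,0,-1,0,0,20,0,0,0,-1]'

```text
clock: 27.5
tcp_pos: [0.4329, -0.0206, 0.1623]
orientation: [[0.968, -0.25, -0.002], [-0.25, -0.968, 0.001], [-0.002, -0.0, -1.0]]
force: [1.1, 0.7, -1.9]
width: 0.0501
```

>>> jog_arm --moves '[0,0,4,0,0,0,-1,0,0,4,0,0,0,-1,0,0,0,0,0,0,-1,0,0,0,0,0,0,-1,0,0,0,0,0,0,-1]'

```text
clock: 27.92
tcp_pos: [0.4351, -0.022, 0.1578]
orientation: [[0.968, -0.252, 0.003], [-0.252, -0.968, -0.001], [0.003, -0.0, -1.0]]
force: [0.2, -0.9, -0.5]
width: 0.0501
```

```bash
python3 - <<'E'
from h import *
plan([.4344,-.0213,.1415],-14.7,-1,n=5)
E
```

```text
clock 27.92 pos [ 0.4351 -0.022   0.1578] yaw -14.6 F [ 0.2 -0.9 -0.5] w 0.0501 q6 0.01| rows needed 5
-0.2, -0.1, 3.3, -0, -0.04, 0.02, -1,
-0.2, -0.1, 3.3, -0, -0.04, 0.02, -1,
-0.2, -0.1, 3.3, -0, -0.04, 0.02, -1,
-0.2, -0.1, 3.3, -0, -0.04, 0.02, -1,
-0.2, -0.1, 3.3, -0, -0.04, 0.02, -1
```

>>> jog_arm --moves '[-0.5,0,4,0,0,0,-1,-0.5,0,4,0,0,0,-1,0,0,3,0,0,0,-1,0,0,2,0,0,0,-1,0,0,0,0,0,0,-1]'

```text
clock: 28.33
tcp_pos: [0.4323, -0.0216, 0.1426]
orientation: [[0.967, -0.253, -0.001], [-0.253, -0.967, 0.0], [-0.001, -0.0, -1.0]]
force: [0.1, 0.1, -1.3]
width: 0.0498
```

>>> jog_arm --moves '[0,0,1,0,0,0,-1,0,0,1,0,0,0,-1,0,0,0,0,0,0,-1,0,0,0,0,0,0,-1,0,0,0,0,0,0,-1]'

```text
clock: 28.75
tcp_pos: [0.433, -0.0216, 0.1415]
orientation: [[0.967, -0.253, 0.0], [-0.253, -0.967, 0.0], [0.0, -0.0, -1.0]]
force: [-0.3, 0.8, 1.9]
width: 0.0499
```

Contact at the expected height; release and retreat up and back.

>>> jog_arm --moves '[0,0,0,0,0,0,0.4,0,0,0,0,0,0,0.4,0,0,0,0,0,0,0.4,0,0,0,0,0,0,0.4,0,0,0,0,0,0,0.4]'

```text
clock: 29.17
tcp_pos: [0.4329, -0.0217, 0.1412]
orientation: [[0.968, -0.253, 0.0], [-0.253, -0.968, -0.0], [0.0, 0.0, -1.0]]
force: [0.2, -0.3, -0.2]
width: 0.0597
```

>>> jog_arm --moves '[0,0,-5,0,0,0,0.4,0,0,-20,0,0,0,0.4,0,0,-35,0,0,0,0.4,0,0,-40,0,0,0,0.4,0,0,-40,0,0,0,0.4]'

```text
clock: 29.58
tcp_pos: [0.432, -0.0215, 0.2825]
orientation: [[0.967, -0.253, -0.002], [-0.253, -0.967, 0.0], [-0.002, -0.0, -1.0]]
force: [1.1, 0.5, -0.6]
width: 0.0598
```

>>> jog_arm --moves '[0,-20,-10,0,0,0,0.4,0,-35,0,0,0,0,0.4,0,-35,0,0,0,0,0.4,0,-20,0,0,0,0,0.4,0,0,0,0,0,0,0.4]'

```text
clock: 30.0
tcp_pos: [0.4612, 0.088, 0.2918]
orientation: [[0.969, -0.248, 0.001], [-0.248, -0.969, 0.002], [0.001, -0.002, -1.0]]
force: [0.7, -0.7, -0.4]
width: 0.0598
```

>>> jog_arm --moves '[0,0,0,0,0,0,0.4,0,0,0,0,0,0,0.4,0,0,0,0,0,0,0.4,0,0,0,0,0,0,0.4,0,0,0,0,0,0,0.4]'

```text
clock: 30.42
tcp_pos: [0.4606, 0.0839, 0.2913]
orientation: [[0.967, -0.254, 0.0], [-0.254, -0.967, -0.0], [0.0, 0.0, -1.0]]
force: [-1.2, 0.2, 0.2]
width: 0.0598
```

```bash
python3 - <<'E'
from h import *
import pickle
d=wgrab("w20"); pickle.dump(d,open("w20.pkl","wb"))
save(viewer.grab_frame("scene"),"scene1")
t=viewer.grab_frame("top"); save(t,"top1")
s=sense(); print(s["tcp_pos"],s["clock"])
a=cv2.imread("pics/scene1.png")[110:320,150:400]
cv2.imwrite("pics/scene1c.png",cv2.resize(a,None,fx=2.8,fy=2.8,interpolation=cv2.INTER_CUBIC))
a=cv2.imread("pics/top1.png")[140:260,110:390]
cv2.imwrite("pics/top1c.png",cv2.resize(a,None,fx=2.8,fy=2.8,interpolation=cv2.INTER_CUBIC))
E
```

```text
[0.46063071 0.08425851 0.29130353] 30.5667
```

View pics/w20.png

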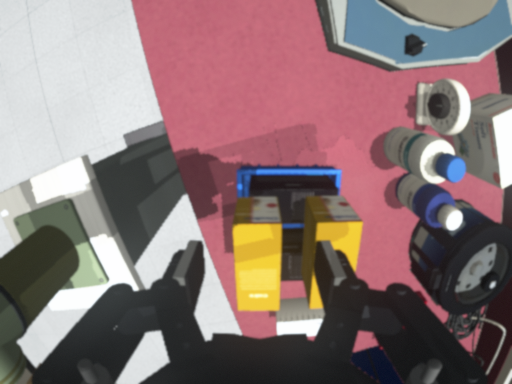

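View pics/scene1c.png

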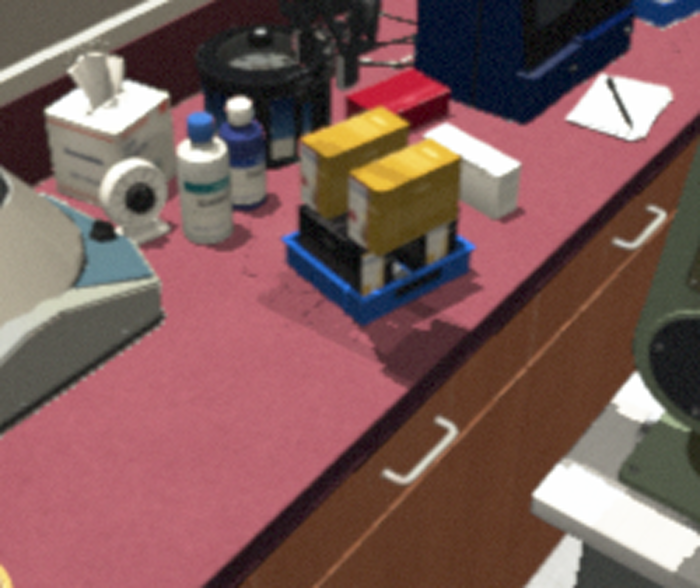

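View pics/top1c.png

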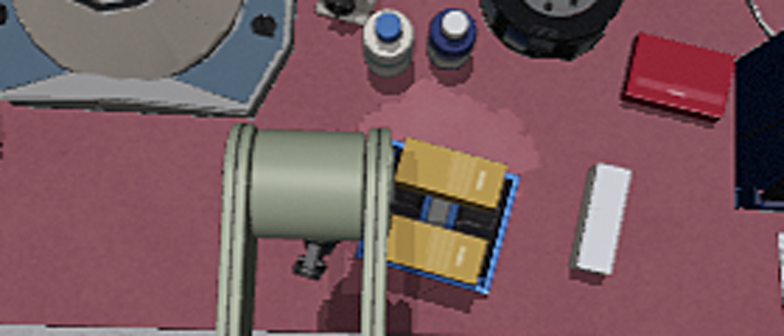

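```bash
python3 - <<'E'
from h import *
import pickle
d=pickle.load(open("w20.pkl","rb"))
u,n=np.array([.9673,-.2538]),np.array([.2538,.9673])
P=won(d,[(233,224),(282,223),(279,309.5),(238,311)],.174)[:,:2]*1000
print((P.mean(0)-[476,-32.3])@np.c_[u,n],[np.linalg.norm(P[i]-P[i-1]).round(1) for i in range(4)])
t=viewer.grab_frame("top"); c=t["color"]; V=c.max(2); S=V-c.min(2)
M=((V>150)&(S<40)).astype(np.uint8); M[:,:308]=0;M[:,340:]=0;M[:190]=0;M[245:]=0
k=max(cv2.findContours(M,0,1)[0],key=cv2.contourArea); print('white',cv2.minAreaRect((onz(t,k[:,0],.068)[:,:2]*1000).astype(np.float32)))
print(sense()["force"], job.finish_job())
E
```

```text
[-45.31685025   1.30340447] [np.float64(120.4), np.float64(51.3), np.float64(118.9), np.float64(50.8)]
white ((476.6996765136719, -239.22653198242188), (44.63542556762695, 132.50038146972656), 78.85435485839844)
the job is handed in; nothing more can be done
[ 0.04211384 -0.38828555  0.06071666] None
```

The tray is packed as asked and the job is handed in at about 30.6 s of the 102 s allowed. I set one black carton upright in each lane, then laid the two mustard cartons upright across both, one over either end.

- **Black cartons:** before the second layer went on, they measured within about 2 mm of centred, both along and across their lanes.
- **Mustard cartons:** they ended about +43 mm and −45 mm from the tray's origin along x, inside the 28 to 56 mm allowed. They sit within about 2 mm of centred over the rib.
- **The rest of the scene:** the white carton measured exactly where it started. The burgundy carton and the other items look unmoved in the last pictures, but I did not measure them again.
- **Robot:** the gripper was clear of everything at hand-in, and the forces reported after each move stayed at about 10 N or less.

The different camera views disagreed by 1 to 3 mm on tray and carton positions, and no check failed.

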